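# Clear and reload the panel trimmer

## Robot

A 7-joint arm with a two-finger parallel gripper is mounted at the origin on the work surface. World frame = base frame: x ahead of the robot, y to its left, z up, the work surface at z = 0. Lengths are in m, angles in rad, forces in N, time in s.
With the tool pointing down it reaches from about 0.4 to 0.85 m from the base axis. Payload 10.4 kg.
Tool frame: the origin (TCP) lies at the very end of the fingers, on their centre line; the grasp point (between the pads) lies 19 mm behind it; z points along the fingers, y is the line along which they close (so a half turn about z gives the same grasp; the last joint's range is limited). The gripper opens to 87 mm and grips with 3 to 60 N. Pads are 19 mm wide; open, the fingers measure 117 mm over their backs; the gripper's body (75 mm by 190 mm) begins 51 mm behind the grasp point.
Start: joints at [1.23, 0.332, -0.065, 1.46, 0.022, 1.35, -0.088], TCP at [0.195, -0.594, 0.223] pointing down, gripper open.
Joint ranges: [-2.6, 2.6], [-0.5, 2.12], [-1.47, 1.34], [0.16, 2.42], [-1.27, 4.41], [0.06, 2.06], [-2.6, 2.6]. Speed limits (rad/s): [2.22, 2.22, 2.79, 2.79, 3.14, 3.14, 3.14].

## Interface

Orientations are given as a rotation vector (axis times angle).
In Python, from station import r gives the robot as it stands.
- The arm moves only by the tool drive_tool, never from a script. Its arguments are lists of equal length, an entry for each row: "dp": the shift along the tool's x, y, z in cm, a list of three; "turn": the turn, a rotation vector about the tool's x, y, z in rad, a list of three; "fingers": the closure in counts, from 0 (fully open) to 255 (shut). In form: {"dp": [[dx, dy, dz], ...], "turn": [[rx, ry, rz], ...], "fingers": [fingers, ...]}. A call has 1 to 5 rows; each row shifts and turns the commanded pose from where the row before left it, along the tool's axes as they then stand; what a row does not reach is not made up. A row lasts 1/12 s, in which the tool goes at most 41.7 mm and 7.16 degrees, less where a joint would pass 70% of its speed; a pose out of reach is approached as far as the arm can. A call is refused whole if a number of a shift passes 4.17 or a number of a turn 0.125, either way. A call with a gripper value outside its range is refused whole. The fingers move at their own pace and stop on an object; the grip force is fixed at half the most. Time passes only in rows, so rows that do not move let the fingers close. It gives the time, the measured TCP pose, the force, the opening and the grip force at its end, in the units of the state.
- r.state(): the state, without advancing time (a new reading comes with each control period).
- r.read_camera(name): name is "scene" or "top" or "wrist"; returns a dict with "image" (480x640x3 uint8, red, green, blue), "camera_matrix" (3x3 intrinsics, pixels), "view" (4x4, takes a point from world to camera coordinates); the wrist camera has in their place "hand_eye" (4x4, takes a point from camera to tool coordinates, whose origin is the TCP and whose axes are the flange's). Camera axes: x right, y down, z forward; pixel columns grow to the right and rows downward; lengths in m; the calibration is good to about 2 mm. A picture is of the moment at which its call begins: read the wrist's pose just before it. There is no depth.
- r.close_job(): hands the job in; it is judged then, once.
The state is a dict: "time": time; "q": joint angles; "joint_velocities": joint speeds; "effort": joint torques, N m; "eef_pos": TCP position; "tcp_rot": TCP orientation; "ft_force": force on the tool from outside, world axes, zero at the start; "ft_torque": the same for the moment, N m; "grip_width": finger opening in m; "finger_force": force on a finger pad.
Only numpy, scipy, OpenCV 4.12 (cv2) and the standard library are available. Lean on these libraries where they do the work, as an engineer would, in place of code of your own. Each camera call takes 0.05 s, during which the arm holds its last target. There are 200 camera calls.

## Task

Get the panel trimmer ready for the next batch. First wipe all the offcuts off the bed into its tray with the scraper, never touching their sharp edges with the fingers; then slide every panel up out of the slotted holder and stand each fully home in a slot of the feed magazine; and lastly press the feed pedal right down to its stop for a moment and let it come up. Leave the scraper standing on the middle of its mat, and leave the bottle and beaker alone.

Things in the scene. Friction and masses are not known exactly. Their poses are not given: they have to be found in the camera images.
- bed: Fixed trimmer bed, box 250 (x) x 210 (y) mm with a dark steel top at z = 45 mm, x -117..+125, y -95..+95 mm. Origin: centre of its underside. A white rim 16 mm high above the top runs along its -x end and both y sides; the +x end (roughly away from the robot) is open and drops into the offcut tray.
- tray (a point): Middle of the floor of the offcut tray, a fixed open tray joined to the bed's +x end; in the bed's frame at x = 180, y = 0, z = 5 mm. Inside it spans x 125..235, y -100..+100 mm of the bed's frame; its side walls rise to z = 61 mm, level with the bed's rims, its far wall to z = 45 mm.
- mat: Fixed thin black rubber mat, the scraper's place, 150 (x) x 80 (y) x 3 mm; origin: centre of the underside. It is on the left or the right of the work.
- scraper: Loose scraper block, 0.3 kg with its weight in the foot, standing on the mat. Foot: black block 84 (x) x 40 (y) mm, 24 mm high; on it, centred, an upright wooden handle 60 (x) x 24 (y) mm from z = 24 to z = 99 mm. Origin: centre of the underside, z up. It pushes with its long 84 mm face.
- holder: Fixed grey slotted holder about 271 (x) x 92 (y) x 57 mm with five upright slots in a row along x at x = -116, -58, 0, +58, +116 mm; each slot 11 mm (x) x 69 mm (y), floor at z = 12 mm, open at the top at z = 57 mm. Origin: centre of the underside. It is on the left or the right of the bed.
- magazine: Fixed aluminium feed magazine of the trimmer, about 275 (x) x 92 (y) x 57 mm, with five upright slots in a row along x at x = -116, -58, 0, +58, +116 mm; each slot 15 mm (x) x 73 mm (y), floor at z = 12 mm, open at the top at z = 57 mm; empty at the start. Origin: centre of the underside. On the other side of the bed from the holder.
- pedal_base: Fixed steel base plate of the feed pedal, 160 (x) x 80 (y) x 8 mm, origin: centre of the underside. The pedal's hinge line is along y at x = +60, z = 30 mm; the pedal reaches from it towards -x (towards the robot). It is on the other side of the work from the mat.
- pedal (a joint): Angle of the sprung feed pedal: 0 rad raised (its free end about 70 mm high), 0.30 rad fully down on its stop, where it lies level (top of the pad at z = 38 mm). Needs about 3 N to start and 8 N at the stop; it springs up again by itself.
- pedal_pad (a point): Middle of the top of the pedal's black rubber tread (55 x 56 mm), 88 mm from the hinge; where to press. z about 64 mm when raised, 38 mm at the stop.
- panel0: White plastic panel 8 (x) x 65 (y) x 110 (z) mm, 75 g, standing upright in a slot of the holder with 65 mm showing above it; origin: centre of its lower edge, z up. Three or four of the five panels are there; None if absent.
- panel1: White plastic panel 8 (x) x 65 (y) x 110 (z) mm, 75 g, standing upright in a slot of the holder with 65 mm showing above it; origin: centre of its lower edge, z up. Three or four of the five panels are there; None if absent.
- panel2: White plastic panel 8 (x) x 65 (y) x 110 (z) mm, 75 g, standing upright in a slot of the holder with 65 mm showing above it; origin: centre of its lower edge, z up. Three or four of the five panels are there; None if absent.
- panel3: White plastic panel 8 (x) x 65 (y) x 110 (z) mm, 75 g, standing upright in a slot of the holder with 65 mm showing above it; origin: centre of its lower edge, z up. Three or four of the five panels are there; None if absent.
- panel4: White plastic panel 8 (x) x 65 (y) x 110 (z) mm, 75 g, standing upright in a slot of the holder with 65 mm showing above it; origin: centre of its lower edge, z up. Three or four of the five panels are there; None if absent.
- chip0: Loose sharp-edged white plastic offcut lying on the bed, straight strip 50 x 14 x 10 mm, 12 g; origin: centre of its underside as it lies at the start. Four to six of the six offcuts are there; None if absent.
- chip1: Loose sharp-edged white plastic offcut lying on the bed, straight strip 42 x 20 x 10 mm, 12 g; origin: centre of its underside as it lies at the start. Four to six of the six offcuts are there; None if absent.
- chip2: Loose sharp-edged white plastic offcut lying on the bed, straight strip 50 x 12 x 12 mm, 12 g; origin: centre of its underside as it lies at the start. Four to six of the six offcuts are there; None if absent.
- chip3: Loose sharp-edged white plastic offcut lying on the bed, straight strip 60 x 16 x 10 mm, 12 g; origin: centre of its underside as it lies at the start. Four to six of the six offcuts are there; None if absent.
- chip4: Loose sharp-edged white plastic offcut lying on the bed, L-shaped piece about 44 x 38 x 10 mm, 12 g; origin: centre of its underside as it lies at the start. Four to six of the six offcuts are there; None if absent.
- chip5: Loose sharp-edged white plastic offcut lying on the bed, L-shaped piece about 36 x 36 x 10 mm, 12 g; origin: centre of its underside as it lies at the start. Four to six of the six offcuts are there; None if absent.
- bottle: Bystander, not to be moved: white bottle, 60 mm in diameter, 160 mm high; origin: centre of the underside.
- beaker: Bystander, not to be moved: grey beaker, 70 mm in diameter, 90 mm high; origin: centre of the underside.

How it is judged:
By the outcome, as a careful person would: the job done as asked, in the order asked, and still so for the second after the job is handed in, with the robot touching nothing.
Of panel0, panel1, panel2, panel3, panel4 only 3 to 4 are there at a start; the rules pass over those that are not, and their reading is None.
Of chip0, chip1, chip2, chip3, chip4, chip5 only 4 to 6 are there at a start; the rules pass over those that are not, and their reading is None.
At some moment in a run one of scraper, chip0, chip1, chip2, chip3, chip4, chip5 may be knocked a few centimetres aside while the robot is not near it.
It also fails if it takes over 208 s, if anything falls off the work surface, if the arm or the gripper's body presses on something with over 40 N, if the wrist force passes 120 N, or if a joint passes its speed limit or range.

## Working session

There is one attempt and no reset: what is moved stays moved. The work goes in short steps, Python scripts to look and compute and a tool call to move; the robot and the scene stay as the last step left them, time stands still between calls to the robot, and variables do not carry over. Pictures are saved under pics/ and viewed, at most 14 in all, crops included, and the job is handed in when it is done.

Besides the shell and the picture viewer there is one more tool, called after "Request:" in YAML: its name, and indented under it one key for each argument. drive_tool: Moves the arm, as the interface text tells. Its arguments: {"type":"object","properties":{"dp":{"type":"array","items":{"type":"array","items":{"type":"number"}}},"turn":{"type":"array","items":{"type":"array","items":{"type":"number"}}},"fingers":{"type":"array","items":{"type":"number"}}},"required":["dp","turn","fingers"]}

```bash
ls; mkdir -p pics; python3 - <<'E'
from station import r
import cv2,numpy as np
s=r.state();print({k:np.round(v,3).tolist() for k,v in s.items()})
for n in("scene","top"):
    c=r.read_camera(n);cv2.imwrite(f"pics/{n}0.png",c["image"][:,:,::-1]);print(n,c["camera_matrix"].tolist(),np.round(c["view"],4).tolist())
c=r.read_camera("wrist");print(np.round(c["hand_eye"],4).tolist(),c["camera_matrix"].tolist())
E
```

```text
pics
{'time': 0.0, 'q': [1.23, 0.333, -0.065, 1.461, 0.022, 1.35, -0.089], 'joint_velocities': [-0.0, 0.001, -0.0, 0.001, 0.001, 0.001, 0.001], 'effort': [-0.0, -62.326, 0.024, -38.99, -0.061, 0.039, 0.0], 'eef_pos': [0.195, -0.593, 0.222], 'tcp_rot': [-3.101, -0.497, 0.0], 'ft_force': [0.947, 0.064, 0.175], 'ft_torque': [-0.017, -0.068, 0.028], 'finger_force': 0.0, 'grip_width': 0.087}
scene [[593.0065141632376, 0.0, 318.99318743059683], [0.0, 593.0065141632376, 236.66186519190194], [0.0, 0.0, 1.0]] [[0.7593, 0.6505, -0.0181, -0.4502], [0.382, -0.468, -0.7969, -0.1738], [-0.5269, 0.5982, -0.6038, 1.4422], [0.0, 0.0, 0.0, 1.0]]
top [[488.0905464598722, 0.0, 325.1543401358738], [0.0, 488.0905464598722, 233.6900057110229], [0.0, 0.0, 1.0]] [[0.0276, -0.9996, -0.0047, -0.0018], [-0.9882, -0.0266, -0.1511, 0.562], [0.1509, 0.0088, -0.9885, 1.0272], [0.0, 0.0, 0.0, 1.0]]
[[0.0001, -0.9639, -0.2661, 0.072], [1.0, -0.0002, 0.001, 0.0003], [-0.001, -0.2661, 0.9639, -0.1628], [0.0, 0.0, 0.0, 1.0]] [[333.01277962247667, 0.0, 315.92908045826647], [0.0, 333.01277962247667, 238.08712482068728], [0.0, 0.0, 1.0]]
```

View pics/top0.png

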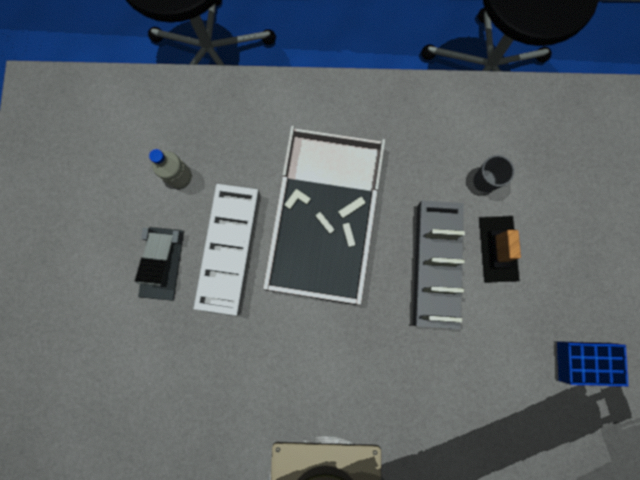

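View pics/scene0.png

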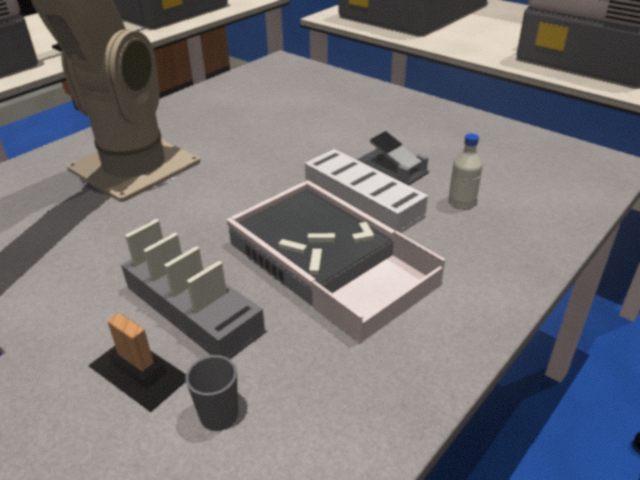

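The top view shows 4 chips at (297,199), (325,222), (351,207) and (349,235). Four panels are in the holder on the right, and the far slot is empty. The magazine is at (227,250), the pedal at (158,260), and the scraper on its mat at (507,246). The blue crate is not part of the task. Next I fit poses to these pixels.

```bash
cat > h.py <<'E'
import numpy as np,cv2
from scipy.optimize import least_squares
from scipy.spatial.transform import Rotation as R
from station import r
def proj(c,P,V=None):
    V=c["view"] if V is None else V
    P=np.atleast_2d(P)@V[:3,:3].T+V[:3,3]; p=P@c["camera_matrix"].T; return p[:,:2]/p[:,2:]
def unproj(c,uv,z,V=None):
    V=c["view"] if V is None else V
    d=V[:3,:3].T@np.linalg.inv(c["camera_matrix"])@[*uv,1]; o=-V[:3,:3].T@V[:3,3]; return o+d*(z-o[2])/d[2]
def W(p,L):
    L=np.atleast_2d(L); c,s=np.cos(p[2]),np.sin(p[2])
    return np.c_[p[0]+c*L[:,0]-s*L[:,1],p[1]+s*L[:,0]+c*L[:,1],L[:,2]]
def fit(c,L,uv,V=None,x0=(.55,0,0)):
    s=least_squares(lambda p:(proj(c,W(p,L),V)-uv).ravel(),x0,loss='soft_l1'); return s.x,np.abs(s.fun).max()
def wrist():
    s=r.state();T=np.eye(4);T[:3,:3]=R.from_rotvec(s["tcp_rot"]).as_matrix();T[:3,3]=s["eef_pos"]
    c=r.read_camera("wrist");c["view"]=np.linalg.inv(T@c["hand_eye"]);return c
def to(x,y,z,yaw=None):
    """remaining shift (cm, tool axes) and turn (tool z) to put TCP there; yaw=world yaw of tool x"""
    s=r.state();M=R.from_rotvec(s["tcp_rot"]).as_matrix();d=M.T@(np.array([x,y,z])-s["eef_pos"])*100
    yw=np.arctan2(M[1,0],M[0,0]);print("dp",d.round(2),"turn",None if yaw is None else round(yw-yaw,3),"yaw",round(yw,3),"pos",np.round(s["eef_pos"],4),"tilt",M[:2,2].round(4))
E
python3 - <<'E'
from h import *
c=r.read_camera("top");im=c["image"][:,:,::-1].copy()
mm=lambda L:np.array(L)/1000.
S=[-116,-58,0,58,116]
est={}
est["bed"]=fit(c,mm([[-125,100,61],[-125,-100,61],[240,100,45],[240,-100,45]]),[(265,290),(360,303),(292,129),(384,140)])
est["mag"]=fit(c,mm([[137,46,57],[137,-46,57],[-137,-46,57],[-137,46,57]]),[(217,184),(259,187),(238,314),(194,311)])
est["hold"]=fit(c,mm([[135,46,57],[135,-46,57],[-135,-46,57],[-135,46,57]]),[(419,202),(463,203),(463,328),(416,328)])
est["mat"]=fit(c,mm([[75,40,3],[75,-40,3],[-75,-40,3],[-75,40,3]]),[(480,217),(514,216),(519,281),(485,283)])
est["pedal"]=fit(c,mm([[80,40,8],[80,-40,8],[-80,-40,8],[-80,40,8]]),[(144,228),(183,230),(176,299),(138,297)])
for k,(p,e) in est.items(): print(k,p.round(4).tolist(),round(e,1))
p=est["pedal"][0];print("pad",W(p,mm([[-28,0,64]])).round(3))
big=cv2.resize(im[110:340,120:540],None,fx=1.9,fy=1.9,interpolation=cv2.INTER_CUBIC)
def pl(k,L,col):
    q=(proj(c,W(est[k][0],mm(L)))-[120,110]+.5)*1.9
    cv2.polylines(big,[q.astype(np.int32)],True,col,1)
pl("bed",[[-117,95,45],[-117,-95,45],[125,-95,45],[125,95,45]],(0,255,0))
pl("bed",[[-125,100,61],[-125,-100,61],[240,-100,61],[240,100,61]],(0,0,255))
for k,a,b in(("mag",7.5,36.5),("hold",5.5,34.5)):
    for x in S: pl(k,[[x-a,-b,57],[x+a,-b,57],[x+a,b,57],[x-a,b,57]],(0,0,255))
pl("mat",[[75,40,3],[75,-40,3],[-75,-40,3],[-75,40,3]],(0,255,0))
pl("pedal",[[80,40,8],[80,-40,8],[-80,-40,8],[-80,40,8]],(0,255,0))
cv2.imwrite("pics/ov.png",big)
for uv in((297,199),(325,222),(351,207),(349,235)):
    w=unproj(c,uv,.055);b=est["bed"][0];d=w[:2]-b[:2];cs,sn=np.cos(b[2]),np.sin(b[2]);print("chip",w.round(3),(1000*np.array([cs*d[0]+sn*d[1],-sn*d[0]+cs*d[1]])).round())
E
```

```text
bed [0.549, 0.0217, -0.1138] 3.6
mag [0.5234, 0.2236, -0.1099] 2.6
hold [0.5005, -0.235, -0.0112] 2.3
mat [0.5436, -0.381, 0.0565] 1.2
pedal [0.4904, 0.3821, -0.0182] 2.3
pad [[0.462 0.383 0.064]]
chip [0.635 0.077 0.055] [79. 65.]
chip [0.586 0.014 0.055] [37. -3.]
chip [ 0.62  -0.041  0.055] [ 78. -55.]
chip [ 0.558 -0.038  0.055] [ 16. -58.]
```

View pics/ov.png

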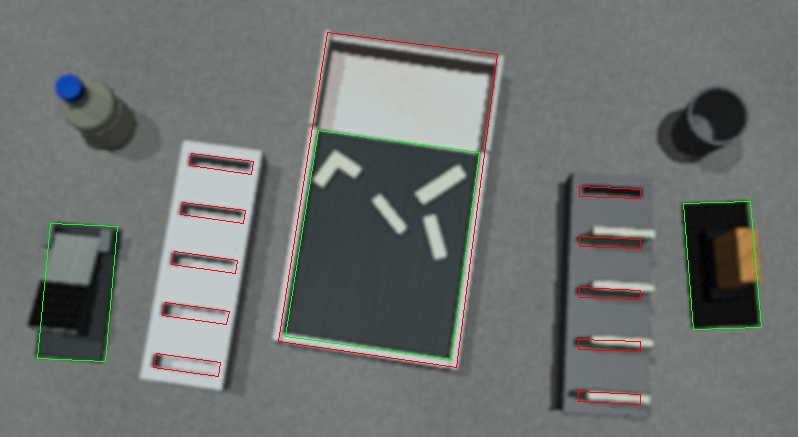

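The overlay fits to within a few mm. Now I move above the scraper and look from close by.

Request:
drive_tool:
  dp:
    - [0,0,0]
    - [0,0,0]
    - [0,0,0]
  turn:
    - [0,0,0.1]
    - [0,0,0.1]
    - [0,0,0.1]
  fingers: [0,0,0]

```text
time: 0.45
eef_pos: [0.1952, -0.5936, 0.2223]
tcp_rot: [-3.141, -0.02, 0.0]
ft_force: [0.1, 0.6, -0.1]
grip_width: 0.0867
finger_force: 0.0
```

Request:
drive_tool:
  dp:
    - [3.05,-2.12,0]
    - [3.05,-2.12,0]
    - [3.05,-2.12,0]
    - [3.05,-2.12,0]
    - [3.05,-2.12,0]
  turn:
    - [0,0,0]
    - [0,0,0]
    - [0,0,0]
    - [0,0,0]
    - [0,0,0]
  fingers: [0,0,0,0,0]

```text
time: 0.87
eef_pos: [0.3471, -0.4837, 0.2226]
tcp_rot: [3.141, 0.028, 0.0]
ft_force: [1.0, -0.2, -0.3]
grip_width: 0.0872
finger_force: 0.0
```

Request:
drive_tool:
  dp:
    - [3.05,-2.12,0]
    - [3.05,-2.12,0]
    - [3.05,-2.12,0]
    - [3.05,-2.12,0]
    - [3.05,-2.12,0]
  turn:
    - [0,0,0]
    - [0,0,0]
    - [0,0,0]
    - [0,0,0]
    - [0,0,0]
  fingers: [0,0,0,0,0]

```text
time: 1.28
eef_pos: [0.4977, -0.375, 0.2226]
tcp_rot: [3.141, 0.028, 0.0]
ft_force: [0.8, -0.3, -0.7]
grip_width: 0.0869
finger_force: 0.0
```

Request:
drive_tool:
  dp:
    - [0,0,0]
    - [0,0,0]
  turn:
    - [0,0,0]
    - [0,0,0]
  fingers: [0,0]

```text
time: 1.45
eef_pos: [0.4984, -0.3738, 0.2221]
tcp_rot: [-3.14, -0.036, -0.0]
ft_force: [-0.7, -1.3, 0.3]
grip_width: 0.0871
finger_force: 0.0
```

```bash
python3 - <<'E'
from h import *
to(.5436,-.381,.2)
c=wrist();cv2.imwrite("pics/w1.png",c["image"][:,:,::-1]);np.savez("w1.npz",**c)
E
```

```text
dp [4.5  0.82 2.21] turn None yaw 0.023 pos [ 0.4984 -0.3738  0.2221] tilt [0.0001 0.0012]
```

View pics/w1.png

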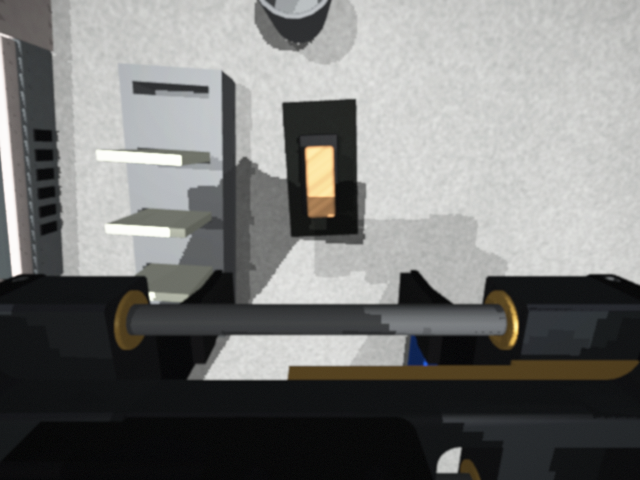

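Wrist view: mat corners at (283,101), (355,99), (363,236) and (291,237). The handle top runs from (305,146) to (336,217), with its lower part in shade.

```bash
python3 - <<'E'
from h import *
c=dict(np.load("w1.npz"))
mm=lambda L:np.array(L)/1000.
print("mat",fit(c,mm([[75,40,3],[75,-40,3],[-75,-40,3],[-75,40,3]]),[(283,101),(355,99),(363,236),(291,237)]))
f=fit(c,mm([[30,12,102],[30,-12,102],[-30,-12,102],[-30,12,102]]),[(305,146),(334,145),(336,217),(308,218)]);print("scr",f)
print("hold slot far",[unproj(c,uv,.057).round(3) for uv in((133,88),(208,90))])
p=f[0];to(p[0],p[1],.045,p[2])
E
```

```text
mat (array([ 0.5430157 , -0.3809877 ,  0.06540062]), np.float64(4.310367397979633))
scr (array([ 0.54120151, -0.37757354,  0.06103875]), np.float64(0.18031206900144525))
hold slot far [array([ 0.618, -0.206,  0.057]), array([ 0.618, -0.274,  0.057])]
dp [ 4.45  0.26 17.72] turn -0.042 yaw 0.019 pos [ 0.4968 -0.3758  0.2222] tilt [-0.0006  0.0002]
```

Request:
drive_tool:
  dp:
    - [2.2,0.15,0]
    - [2.25,0.15,0]
    - [0,0,3.4]
    - [0,0,3.4]
    - [0,0,3.4]
  turn:
    - [0,0,-0.04]
    - [0,0,0]
    - [0,0,0]
    - [0,0,0]
    - [0,0,0]
  fingers: [0,0,0,0,0]

```text
time: 1.92
eef_pos: [0.54, -0.3794, 0.1196]
tcp_rot: [3.139, 0.087, 0.001]
ft_force: [-0.1, -0.8, -0.5]
grip_width: 0.087
finger_force: 0.0
```

Request:
drive_tool:
  dp:
    - [0,0,3.2]
    - [0,0,3.2]
    - [0,0,0]
  turn:
    - [0,0,0]
    - [0,0,0]
    - [0,0,0]
  fingers: [0,0,0]

```text
time: 2.17
eef_pos: [0.5359, -0.3771, 0.0496]
tcp_rot: [-3.135, -0.087, 0.015]
ft_force: [0.0, 0.5, -1.7]
grip_width: 0.0869
finger_force: 0.0
```

Request:
drive_tool:
  dp:
    - [0,0,0]
    - [0,0,0]
    - [0,0,0]
    - [0,0,0]
    - [0,0,0]
  turn:
    - [0,0,0]
    - [0,0,0]
    - [0,0,0]
    - [0,0,0]
    - [0,0,0]
  fingers: [255,255,255,255,255]

```text
time: 2.58
eef_pos: [0.5418, -0.3782, 0.0584]
tcp_rot: [3.139, 0.09, 0.003]
ft_force: [-0.3, 0.8, 0.1]
grip_width: 0.0614
finger_force: 0.0
```

Request:
drive_tool:
  dp:
    - [0,0,0]
    - [0,0,0]
    - [0,0,0]
    - [0,0,0]
    - [0,0,0]
  turn:
    - [0,0,0]
    - [0,0,0]
    - [0,0,0]
    - [0,0,0]
    - [0,0,0]
  fingers: [255,255,255,255,255]

```text
time: 3.0
eef_pos: [0.541, -0.3776, 0.0565]
tcp_rot: [-3.14, -0.091, 0.0]
ft_force: [0.2, 0.1, 0.1]
grip_width: 0.0283
finger_force: 0.0
```

Request:
drive_tool:
  dp:
    - [0,0,0]
    - [0,0,0]
    - [0,0,0]
    - [0,0,0]
    - [0,0,0]
  turn:
    - [0,0,0]
    - [0,0,0]
    - [0,0,0]
    - [0,0,0]
    - [0,0,0]
  fingers: [255,255,255,255,255]

```text
time: 3.42
eef_pos: [0.5409, -0.3775, 0.0563]
tcp_rot: [-3.14, -0.091, 0.0]
ft_force: [-0.2, 0.3, -2.3]
grip_width: 0.024
finger_force: 30.0
```

Request:
drive_tool:
  dp:
    - [0,0,-2]
    - [0,0,-3.5]
    - [0,0,-3.5]
    - [0,0,-3.5]
    - [0,0,-3.5]
  turn:
    - [0,0,0]
    - [0,0,0]
    - [0,0,0]
    - [0,0,0]
    - [0,0,-0.116]
  fingers: [255,255,255,255,255]

```text
time: 3.83
eef_pos: [0.5407, -0.3775, 0.218]
tcp_rot: [-3.13, -0.269, 0.001]
ft_force: [1.2, -0.5, -2.7]
grip_width: 0.0238
finger_force: 30.0
```

Request:
drive_tool:
  dp:
    - [0,0,0]
    - [0,0,0]
    - [0,0,0]
    - [0,0,0]
    - [0,0,0]
  turn:
    - [0,0,-0.116]
    - [0,0,-0.116]
    - [0,0,-0.116]
    - [0,0,-0.116]
    - [0,0,-0.116]
  fingers: [255,255,255,255,255]

```text
time: 4.25
eef_pos: [0.5408, -0.3777, 0.2163]
tcp_rot: [-2.918, -1.164, 0.001]
ft_force: [0.3, 1.2, -2.8]
grip_width: 0.0238
finger_force: 30.0
```

Request:
drive_tool:
  dp:
    - [0,0,0]
    - [0,0,0]
    - [0,0,0]
    - [0,0,0]
    - [0,0,0]
  turn:
    - [0,0,-0.116]
    - [0,0,-0.116]
    - [0,0,-0.116]
    - [0,0,-0.116]
    - [0,0,-0.116]
  fingers: [255,255,255,255,255]

```text
time: 4.67
eef_pos: [0.5408, -0.3777, 0.2162]
tcp_rot: [-2.463, -1.95, 0.001]
ft_force: [-0.2, 0.4, -2.7]
grip_width: 0.0238
finger_force: 30.0
```

Request:
drive_tool:
  dp:
    - [0,0,0]
    - [0,0,0]
  turn:
    - [0,0,-0.116]
    - [0,0,0]
  fingers: [255,255]

```text
time: 4.83
eef_pos: [0.5407, -0.3777, 0.2162]
tcp_rot: [-2.346, -2.089, 0.0]
ft_force: [-0.8, -0.5, -3.9]
grip_width: 0.024
finger_force: 30.0
```

```bash
python3 - <<'E'
from h import *
c=r.read_camera("top");mm=lambda L:np.array(L)/1000.
q=np.array([(278,340),(457,367),(327,32),(500,55)])/1.9+[120,110]-.5   # zoom-view corners
p,e=fit(c,mm([[-125,105,61],[-125,-105,61],[240,105,45],[240,-105,45]]),q);print(p,e)
q2=np.array([(318,129),(482,153),(286,335),(451,359)])/1.9+[120,110]-.5
p2,e2=fit(c,mm([[125,95,45],[125,-95,45],[-117,95,45],[-117,-95,45]]),q2);print(p2,e2)
for y in(0,52,-52): 
  for x in(-70,112):print(x,y,W(p2,mm([[x,y,0]])).round(4))
w=W(p2,mm([[-70,-51,0]]))[0];to(w[0],w[1],.215,p2[2]+np.pi/2);print(np.round(r.state()["q"],2))
E
```

```text
[ 0.55235317  0.02058978 -0.1142014 ] 2.540663634719749
[ 0.54997305  0.02123058 -0.12057308] 0.9381532187384778
-70 0 [[0.4805 0.0297 0.    ]]
112 0 [[0.6612 0.0078 0.    ]]
-70 52 [[0.4867 0.0813 0.    ]]
112 52 [[0.6674 0.0594 0.    ]]
-70 -52 [[ 0.4742 -0.022   0.    ]]
112 -52 [[ 0.6549 -0.0439  0.    ]]
dp [ 34.59 -10.98   0.13] turn -0.003 yaw 1.448 pos [ 0.5408 -0.3778  0.2162] tilt [-0.0004  0.0003]
[ 0.86  0.45 -0.45  1.35  0.19  1.39  0.29]
```

Request:
drive_tool:
  dp:
    - [3.46,-1.1,0]
    - [3.46,-1.1,0]
    - [3.46,-1.1,0]
    - [3.46,-1.1,0]
    - [3.46,-1.1,0]
  turn:
    - [0,0,0]
    - [0,0,0]
    - [0,0,0]
    - [0,0,0]
    - [0,0,0]
  fingers: [255,255,255,255,255]

```text
time: 5.3
eef_pos: [0.5067, -0.1977, 0.2165]
tcp_rot: [2.357, 2.077, -0.0]
ft_force: [1.1, 0.1, -3.2]
grip_width: 0.0238
finger_force: 30.0
```

Request:
drive_tool:
  dp:
    - [3.46,-1.1,0]
    - [3.46,-1.1,0]
    - [3.46,-1.1,0]
    - [3.46,-1.1,0]
    - [3.46,-1.1,0]
  turn:
    - [0,0,0]
    - [0,0,0]
    - [0,0,0]
    - [0,0,0]
    - [0,0,0]
  fingers: [255,255,255,255,255]

```text
time: 5.72
eef_pos: [0.473, -0.0193, 0.2167]
tcp_rot: [2.356, 2.077, 0.0]
ft_force: [0.9, 1.2, -2.7]
grip_width: 0.0234
finger_force: 30.0
```

Request:
drive_tool:
  dp:
    - [0,0,0]
    - [0,0,3.0]
    - [0,0,3.0]
    - [0,0,0]
    - [0,0,0]
  turn:
    - [0,0,0]
    - [0,0,0]
    - [0,0,0]
    - [0,0,0]
    - [0,0,0]
  fingers: [255,255,255,255,255]

```text
time: 6.13
eef_pos: [0.4728, -0.0209, 0.1562]
tcp_rot: [-2.353, -2.079, 0.002]
ft_force: [0.4, 0.6, -1.9]
grip_width: 0.0237
finger_force: 30.0
```

```bash
cat >> h.py <<'E'
BED=np.array([.55,.0212,-.12]);mm=lambda L:np.array(L)/1000.
E
python3 - <<'E'
from h import *
w=W(BED,mm([[-70,-50,0]]))[0];to(w[0],w[1],.1005,BED[2]+np.pi/2)
c=wrist();np.savez("w2.npz",**c);im=c["image"][:,:,::-1].copy()
for L in([[-117,95,45],[-117,-95,45],[125,-95,45],[125,95,45]],[[125,100,5],[125,-100,5],[235,-100,5],[235,100,5]]):
    cv2.polylines(im,[proj(c,W(BED,mm(L))).astype(np.int32)],True,(0,255,0),1)
cv2.imwrite("pics/w2.png",im)
E
```

```text
dp [0.1  0.18 5.57] turn -0.004 yaw 1.447 pos [ 0.4728 -0.0209  0.1562] tilt [-0.0026  0.0006]
```

View pics/w2.png

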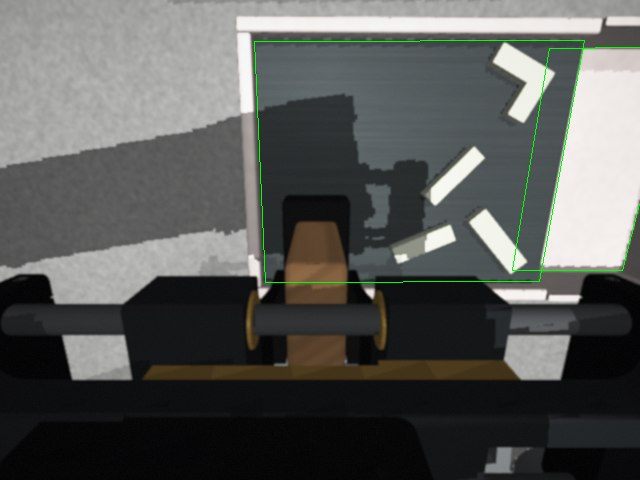

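The view shows the 4 chips ahead of the scraper. The bed sits about 2 mm further in +y than my estimate, so I shift the lane slightly and wipe the first one.

Request:
drive_tool:
  dp:
    - [0.3,0,2.0]
    - [0,0,2.0]
    - [0,0,1.5]
    - [0,0,0]
    - [0,1.4,0]
  turn:
    - [0,0,0]
    - [0,0,0]
    - [0,0,0]
    - [0,0,0]
    - [0,0,0]
  fingers: [255,255,255,255,255]

```text
time: 6.6
eef_pos: [0.4871, -0.0196, 0.1028]
tcp_rot: [-2.353, -2.082, 0.002]
ft_force: [1.4, -0.1, -2.7]
grip_width: 0.0237
finger_force: 30.0
```

Request:
drive_tool:
  dp:
    - [0,1.5,0]
    - [0,1.5,0]
    - [0,1.5,0]
    - [0,1.5,0]
    - [0,1.5,0]
  turn:
    - [0,0,0]
    - [0,0,0]
    - [0,0,0]
    - [0,0,0]
    - [0,0,0]
  fingers: [255,255,255,255,255]

```text
time: 7.02
eef_pos: [0.5645, -0.0294, 0.1042]
tcp_rot: [2.352, 2.079, 0.003]
ft_force: [-1.0, 0.4, -3.1]
grip_width: 0.0234
finger_force: 30.0
```

Request:
drive_tool:
  dp:
    - [0,1.5,0]
    - [0,1.5,0]
    - [0,1.5,0]
    - [0,1.5,0]
    - [0,1.5,0]
  turn:
    - [0,0,0]
    - [0,0,0]
    - [0,0,0]
    - [0,0,0]
    - [0,0,0]
  fingers: [255,255,255,255,255]

```text
time: 7.43
eef_pos: [0.6387, -0.0386, 0.1043]
tcp_rot: [2.353, 2.079, 0.003]
ft_force: [0.4, 0.6, -2.2]
grip_width: 0.0239
finger_force: 30.0
```

Request:
drive_tool:
  dp:
    - [0,1.5,0]
    - [0,1.3,0]
    - [0,0,0]
    - [0,0,0]
  turn:
    - [0,0,0]
    - [0,0,0]
    - [0,0,0]
    - [0,0,0]
  fingers: [255,255,255,255]

```text
time: 7.77
eef_pos: [0.6656, -0.0415, 0.1034]
tcp_rot: [2.353, 2.08, 0.002]
ft_force: [0.1, -0.4, -2.6]
grip_width: 0.0236
finger_force: 30.0
```

Request:
drive_tool:
  dp:
    - [0,0,-2.5]
    - [0,0,-2.5]
    - [0,-3.8,0]
    - [0,-3.8,0]
    - [0,-3.8,0]
  turn:
    - [0,0,0]
    - [0,0,0]
    - [0,0,0]
    - [0,0,0]
    - [0,0,0]
  fingers: [255,255,255,255,255]

```text
time: 8.18
eef_pos: [0.55, -0.027, 0.1526]
tcp_rot: [2.352, 2.081, 0.001]
ft_force: [-0.6, 0.2, -2.1]
grip_width: 0.024
finger_force: 30.0
```

Request:
drive_tool:
  dp:
    - [0,-3.8,0]
    - [2.5,-3.2,0]
    - [3.7,0,0]
    - [3.7,0,0]
    - [0,0,0]
  turn:
    - [0,0,0]
    - [0,0,0]
    - [0,0,0]
    - [0,0,0]
    - [0,0,0]
  fingers: [255,255,255,255,255]

```text
time: 8.6
eef_pos: [0.4933, 0.087, 0.1537]
tcp_rot: [2.343, 2.091, 0.006]
ft_force: [-0.4, 0.9, -2.9]
grip_width: 0.024
finger_force: 30.0
```

```bash
python3 - <<'E'
from h import *
w=W(BED,mm([[-70,50,0]]))[0];to(w[0],w[1],.1005,BED[2]+np.pi/2)
c=r.read_camera("top");im=c["image"][:,:,::-1];a=cv2.resize(im[120:320,250:400],None,fx=2.5,fy=2.5)
c=wrist();b=c["image"][:,:,::-1];cv2.imwrite("pics/w3.png",np.hstack([cv2.resize(a,(360,480)),b[:,200:]]))
E
```

```text
dp [-0.86 -0.6   5.32] turn 0.006 yaw 1.457 pos [0.4933 0.087  0.1537] tilt [0.0037 0.002 ]
```

View pics/w3.png

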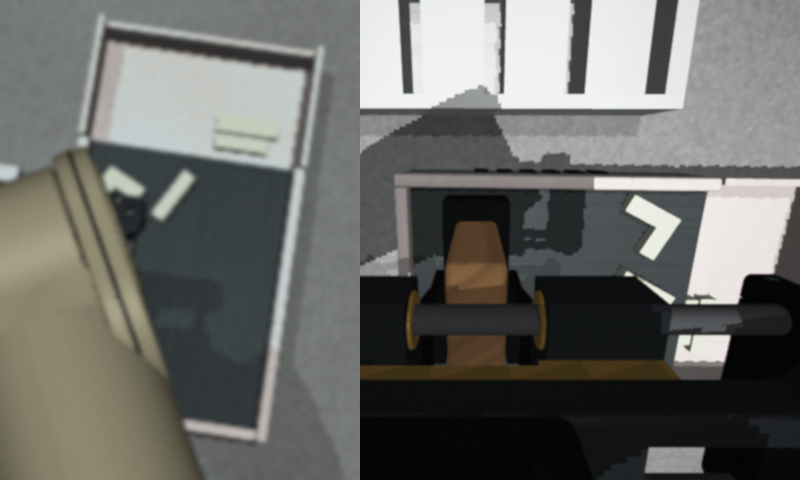

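Two chips are in the tray. The L and one strip remain, so I wipe the left lane next, shifted 7 mm inwards.

Request:
drive_tool:
  dp:
    - [-0.7,0,1.8]
    - [0,0,1.8]
    - [0,0,1.6]
    - [0,0,0]
    - [0,1.4,0]
  turn:
    - [0,0,0]
    - [0,0,0]
    - [0,0,0]
    - [0,0,0]
    - [0,0,0]
  fingers: [255,255,255,255,255]

```text
time: 9.12
eef_pos: [0.505, 0.0701, 0.0997]
tcp_rot: [-2.352, -2.082, 0.004]
ft_force: [0.9, 0.9, -2.4]
grip_width: 0.0241
finger_force: 30.0
```

Request:
drive_tool:
  dp:
    - [0,1.5,0]
    - [0,1.5,0]
    - [0,1.5,0]
    - [0,1.5,0]
    - [0,1.5,0]
  turn:
    - [0,0,0]
    - [0,0,0]
    - [0,0,0]
    - [0,0,0]
    - [0,0,0]
  fingers: [255,255,255,255,255]

```text
time: 9.53
eef_pos: [0.5821, 0.0604, 0.1007]
tcp_rot: [2.353, 2.081, -0.001]
ft_force: [-0.8, 0.5, -2.4]
grip_width: 0.0239
finger_force: 30.0
```

Request:
drive_tool:
  dp:
    - [0,1.5,0]
    - [0,1.5,0]
    - [0,1.5,0]
    - [0,1.5,0]
    - [0,1.5,0]
  turn:
    - [0,0,0]
    - [0,0,0]
    - [0,0,0]
    - [0,0,0]
    - [0,0,0]
  fingers: [255,255,255,255,255]

```text
time: 9.95
eef_pos: [0.6565, 0.0512, 0.1007]
tcp_rot: [2.353, 2.081, -0.001]
ft_force: [-0.5, 0.0, -3.9]
grip_width: 0.0241
finger_force: 30.0
```

Request:
drive_tool:
  dp:
    - [0,1.5,0]
    - [0,0.6,0]
    - [0,0,0]
    - [0,0,0]
  turn:
    - [0,0,0]
    - [0,0,0]
    - [0,0,0]
    - [0,0,0]
  fingers: [255,255,255,255]

```text
time: 10.28
eef_pos: [0.6762, 0.0498, 0.0999]
tcp_rot: [-2.352, -2.082, 0.001]
ft_force: [0.0, -0.2, -2.9]
grip_width: 0.0239
finger_force: 30.0
```

Request:
drive_tool:
  dp:
    - [0,0,-2.5]
    - [0,0,-2.5]
    - [-2.0,-3.2,0]
    - [-3,-2.5,0]
    - [0,-3.6,0]
  turn:
    - [0,0,0]
    - [0,0,0]
    - [0,0,0]
    - [0,0,0]
    - [0,0,0]
  fingers: [255,255,255,255,255]

```text
time: 10.7
eef_pos: [0.5773, 0.0051, 0.1494]
tcp_rot: [2.357, 2.073, -0.004]
ft_force: [-0.9, -2.5, -1.7]
grip_width: 0.0239
finger_force: 30.0
```

Request:
drive_tool:
  dp:
    - [0,-3.6,0]
    - [0,-3.6,0]
    - [0,0,2.5]
    - [0,0,2.5]
    - [0,0,0]
  turn:
    - [0,0,0]
    - [0,0,0]
    - [0,0,0]
    - [0,0,0]
    - [0,0,0]
  fingers: [255,255,255,255,255]

```text
time: 11.12
eef_pos: [0.5046, 0.0198, 0.0976]
tcp_rot: [-2.352, -2.083, 0.004]
ft_force: [-0.9, -0.2, -3.2]
grip_width: 0.0235
finger_force: 30.0
```

Request:
drive_tool:
  dp:
    - [0,1.5,0]
    - [0,1.5,0]
    - [0,1.5,0]
    - [0,1.5,0]
    - [0,1.5,0]
  turn:
    - [0,0,0]
    - [0,0,0]
    - [0,0,0]
    - [0,0,0]
    - [0,0,0]
  fingers: [255,255,255,255,255]

```text
time: 11.53
eef_pos: [0.5816, 0.0113, 0.1005]
tcp_rot: [-2.351, -2.083, 0.001]
ft_force: [-0.5, 0.8, -2.9]
grip_width: 0.0241
finger_force: 30.0
```

Request:
drive_tool:
  dp:
    - [0,1.5,0]
    - [0,1.5,0]
    - [0,1.5,0]
    - [0,1.5,0]
    - [0,1.5,0]
  turn:
    - [0,0,0]
    - [0,0,0]
    - [0,0,0]
    - [0,0,0]
    - [0,0,0]
  fingers: [255,255,255,255,255]

```text
time: 11.95
eef_pos: [0.656, 0.0022, 0.1005]
tcp_rot: [-2.351, -2.083, 0.001]
ft_force: [-0.2, -0.1, -1.8]
grip_width: 0.0239
finger_force: 30.0
```

Request:
drive_tool:
  dp:
    - [0,1.5,0]
    - [0,0,0]
    - [0,0,0]
    - [0,0,-3]
    - [0,0,-3]
  turn:
    - [0,0,0]
    - [0,0,0]
    - [0,0,0]
    - [0,0,0]
    - [0,0,0]
  fingers: [255,255,255,255,255]

```text
time: 12.37
eef_pos: [0.6683, 0.0006, 0.1588]
tcp_rot: [-2.348, -2.081, 0.006]
ft_force: [0.8, 0.8, -3.1]
grip_width: 0.0238
finger_force: 30.0
```

```bash
python3 - <<'E'
from h import *
w=W(BED,mm([[100,0,0]]))[0];to(w[0],w[1],.1005,BED[2]+np.pi/2)
E
```

```text
dp [ 0.63 -1.96  5.84] turn -0.0 yaw 1.451 pos [6.683e-01 6.000e-04 1.588e-01] tilt [-0.0052  0.0003]
```

Request:
drive_tool:
  dp:
    - [0,0,-3]
    - [0,0,-3]
    - [-3.55,-0.73,0]
    - [-3.55,-0.73,0]
    - [-3.55,-0.73,0]
  turn:
    - [0,0,0]
    - [0,0,0]
    - [0,0,0]
    - [0,0,0]
    - [0,0,0]
  fingers: [255,255,255,255,255]

```text
time: 12.78
eef_pos: [0.6347, -0.1026, 0.2207]
tcp_rot: [2.349, 2.086, 0.0]
ft_force: [0.7, -1.7, -3.2]
grip_width: 0.0235
finger_force: 30.0
```

Request:
drive_tool:
  dp:
    - [-3.55,-0.73,0]
    - [-3.55,-0.73,0]
    - [-3.55,-0.73,0]
    - [-3.55,-0.73,0]
    - [-3.55,-0.73,0]
  turn:
    - [0,0,0]
    - [0,0,0]
    - [0,0,0]
    - [0,0,0]
    - [0,0,0]
  fingers: [255,255,255,255,255]

```text
time: 13.2
eef_pos: [0.5767, -0.2752, 0.2203]
tcp_rot: [-2.351, -2.083, 0.0]
ft_force: [0.7, -0.7, -2.7]
grip_width: 0.0239
finger_force: 30.0
```

Request:
drive_tool:
  dp:
    - [-3.55,-0.73,0]
    - [-3.55,-0.73,0]
    - [-3.55,-0.73,0]
    - [0,0,0]
    - [0,0,0]
  turn:
    - [0,0,0]
    - [0,0,0]
    - [0,0,0]
    - [0,0,0.115]
    - [0,0,0.115]
  fingers: [255,255,255,255,255]

```text
time: 13.62
eef_pos: [0.5412, -0.38, 0.2196]
tcp_rot: [-2.583, -1.787, 0.002]
ft_force: [1.2, 0.7, -3.4]
grip_width: 0.0238
finger_force: 30.0
```

Request:
drive_tool:
  dp:
    - [0,0,0]
    - [0,0,0]
    - [0,0,0]
    - [0,0,0]
    - [0,0,0]
  turn:
    - [0,0,0.116]
    - [0,0,0.116]
    - [0,0,0.116]
    - [0,0,0.116]
    - [0,0,0.116]
  fingers: [255,255,255,255,255]

```text
time: 14.03
eef_pos: [0.5431, -0.3764, 0.2201]
tcp_rot: [-2.984, -0.98, 0.0]
ft_force: [0.2, 0.2, -2.4]
grip_width: 0.0238
finger_force: 30.0
```

Request:
drive_tool:
  dp:
    - [0,0,0]
    - [0,0,0]
    - [0,0,0]
    - [0,0,0]
    - [0,0,0]
  turn:
    - [0,0,0.116]
    - [0,0,0.116]
    - [0,0,0.116]
    - [0,0,0.116]
    - [0,0,0.116]
  fingers: [255,255,255,255,255]

```text
time: 14.45
eef_pos: [0.5431, -0.3763, 0.2201]
tcp_rot: [-3.139, -0.086, 0.0]
ft_force: [0.2, -0.2, -3.2]
grip_width: 0.0239
finger_force: 30.0
```

Request:
drive_tool:
  dp:
    - [0,0,0]
    - [0,0,0]
  turn:
    - [0,0,0]
    - [0,0,0]
  fingers: [255,255]

```text
time: 14.62
eef_pos: [0.5434, -0.3767, 0.22]
tcp_rot: [-3.14, -0.1, 0.0]
ft_force: [-0.4, 0.4, -2.3]
grip_width: 0.0239
finger_force: 30.0
```

```bash
python3 - <<'E'
from h import *
to(.543,-.381,.0575,.062)
c=r.read_camera("top");im=c["image"][:,:,::-1];a=cv2.resize(im[120:320,130:330+60],None,fx=2,fy=2)
c=wrist();np.savez("w4.npz",**c);b=c["image"][:,:,::-1];cv2.imwrite("pics/w4.png",np.hstack([cv2.resize(a,(500,384)),b[:384,200:480]]))
E
```

```text
dp [-0.07  0.43 16.25] turn 0.002 yaw 0.064 pos [ 0.5434 -0.3767  0.22  ] tilt [-0.0002  0.0004]
```

View pics/w4.png

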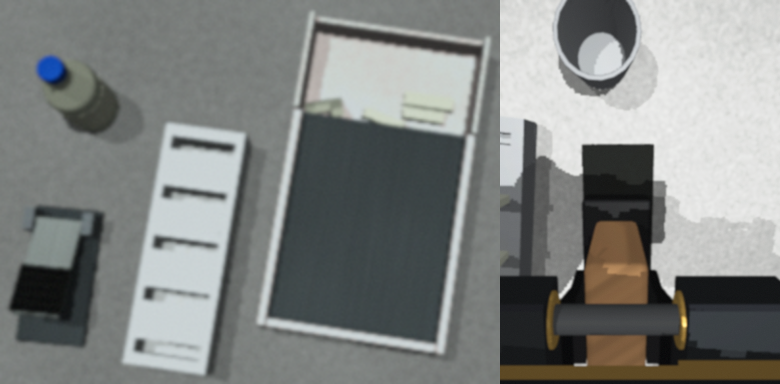

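The bed looks clear, but one L sits close to the bed edge. I check it before putting the scraper down.

```bash
python3 - <<'E'
from h import *
c=r.read_camera("top");im=c["image"][:,:,::-1].copy()
a=cv2.resize(im[120:200,270:400],(640,394),interpolation=cv2.INTER_CUBIC)
d=r.read_camera("scene");b=d["image"][:,:,::-1].copy()
q=proj(d,W(BED,mm([[125,95,45],[125,-95,45]]))).astype(int);print(q)
b=cv2.resize(b[170:335,220:450],None,fx=3,fy=3,interpolation=cv2.INTER_CUBIC)
cv2.imwrite("pics/t5.png",b)
E
```

```text
[[390 239]
 [316 286]]
```

View pics/t5.png

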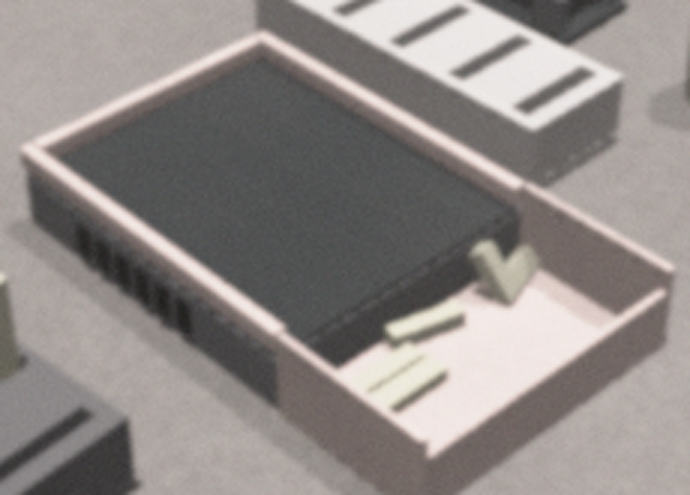

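All four chips are off the bed and in the tray; the L leans against the end wall inside it. Now I put the scraper back.

Request:
drive_tool:
  dp:
    - [-0.05,0.43,3.5]
    - [0,0,3.5]
    - [0,0,3.5]
    - [0,0,2.8]
    - [0,0,1.8]
  turn:
    - [0,0,0]
    - [0,0,0]
    - [0,0,0]
    - [0,0,0]
    - [0,0,0]
  fingers: [255,255,255,255,255]

```text
time: 15.23
eef_pos: [0.5419, -0.3808, 0.0648]
tcp_rot: [-3.137, -0.097, 0.005]
ft_force: [-0.9, -0.0, -2.8]
grip_width: 0.0241
finger_force: 30.0
```

Request:
drive_tool:
  dp:
    - [0,0,0.6]
    - [0,0,0.3]
    - [0,0,0.2]
    - [0,0,0.1]
    - [0,0,0]
  turn:
    - [0,0,0]
    - [0,0,0]
    - [0,0,0]
    - [0,0,0]
    - [0,0,0]
  fingers: [255,255,255,255,255]

```text
time: 15.65
eef_pos: [0.5443, -0.3822, 0.058]
tcp_rot: [3.139, 0.094, 0.003]
ft_force: [0.1, 0.1, -3.3]
grip_width: 0.0232
finger_force: 30.0
```

Request:
drive_tool:
  dp:
    - [0,0,0]
    - [0,0,0]
  turn:
    - [0,0,0]
    - [0,0,0]
  fingers: [255,255]

```text
time: 15.82
eef_pos: [0.544, -0.382, 0.0575]
tcp_rot: [3.139, 0.094, 0.002]
ft_force: [-0.4, -0.0, -3.0]
grip_width: 0.024
finger_force: 30.0
```

Request:
drive_tool:
  dp:
    - [0,0,0.1]
    - [0,0,0]
    - [0,0,0]
    - [0,0,0]
    - [0,0,0]
  turn:
    - [0,0,0]
    - [0,0,0]
    - [0,0,0]
    - [0,0,0]
    - [0,0,0]
  fingers: [255,255,123,123,123]

```text
time: 16.23
eef_pos: [0.5439, -0.382, 0.056]
tcp_rot: [3.14, 0.094, 0.001]
ft_force: [0.4, -0.0, -0.2]
grip_width: 0.0364
finger_force: 0.0
```

Request:
drive_tool:
  dp:
    - [0,0,0]
    - [0,0,0]
    - [0,0,0]
    - [0,0,-1]
    - [0,0,-3]
  turn:
    - [0,0,0]
    - [0,0,0]
    - [0,0,0]
    - [0,0,0]
    - [0,0,0]
  fingers: [123,123,123,123,123]

```text
time: 16.65
eef_pos: [0.5412, -0.3804, 0.0921]
tcp_rot: [-3.136, -0.094, 0.01]
ft_force: [-0.3, 0.0, 0.3]
grip_width: 0.0449
finger_force: 0.0
```

Request:
drive_tool:
  dp:
    - [0,0,-3.5]
    - [0,0,-3.5]
    - [0,0,-3.5]
    - [0,0,0]
    - [0,0,0]
  turn:
    - [0,0,0]
    - [0,0,0]
    - [0,0,-0.115]
    - [0,0,-0.115]
    - [0,0,-0.115]
  fingers: [123,123,123,123,123]

```text
time: 17.07
eef_pos: [0.5449, -0.3823, 0.2047]
tcp_rot: [3.071, 0.639, 0.006]
ft_force: [-0.4, 0.9, -1.0]
grip_width: 0.0454
finger_force: 0.0
```

Request:
drive_tool:
  dp:
    - [0,0,0]
    - [0,0,0]
    - [0,0,0]
    - [0,0,0]
    - [0,0,0]
  turn:
    - [0,0,-0.115]
    - [0,0,-0.115]
    - [0,0,-0.115]
    - [0,0,-0.115]
    - [0,0,-0.115]
  fingers: [123,123,123,123,123]

```text
time: 17.48
eef_pos: [0.5436, -0.3818, 0.2015]
tcp_rot: [2.767, 1.486, 0.0]
ft_force: [-0.2, -0.4, 0.3]
grip_width: 0.045
finger_force: 0.0
```

Request:
drive_tool:
  dp:
    - [0,0,0]
    - [0,0,0]
    - [0,0,0]
    - [0,0,0]
    - [0,0,0]
  turn:
    - [0,0,-0.115]
    - [0,0,-0.115]
    - [0,0,-0.115]
    - [0,0,-0.115]
    - [0,0,-0.115]
  fingers: [123,123,123,123,123]

```text
time: 17.9
eef_pos: [0.5435, -0.3819, 0.2015]
tcp_rot: [2.232, 2.209, -0.0]
ft_force: [-0.4, -0.7, 0.3]
grip_width: 0.0449
finger_force: 0.0
```

Request:
drive_tool:
  dp:
    - [3.6,0.4,0]
    - [3.6,0.4,0]
    - [0,0,0]
    - [0,0,0]
  turn:
    - [0,0,0]
    - [0,0,0]
    - [0,0,0]
    - [0,0,0]
  fingers: [123,123,123,123]

```text
time: 18.23
eef_pos: [0.5537, -0.3073, 0.202]
tcp_rot: [2.234, 2.208, 0.001]
ft_force: [-0.6, -0.9, 1.0]
grip_width: 0.0454
finger_force: 0.0
```

```bash
python3 - <<'E'
from h import *
to(.559,-.237,.2,1.56)
c=wrist();np.savez("w6.npz",**c);im=c["image"][:,:,::-1].copy()
H=[.501,-.237,-.011]
for x in(-116,-58,0,58):
    cv2.polylines(im,[proj(c,W(H,mm([[x-4,-32.5,122],[x+4,-32.5,122],[x+4,32.5,122],[x-4,32.5,122]]))).astype(np.int32)],True,(0,0,255),1)
M=[.5234,.2236,-.11]
for x in(-116,-58,0,58,116):
    cv2.polylines(im,[proj(c,W(M,mm([[x-7.5,-36.5,57],[x+7.5,-36.5,57],[x+7.5,36.5,57],[x-7.5,36.5,57]]))).astype(np.int32)],True,(0,0,255),1)
cv2.imwrite("pics/w6.png",im)
E
```

```text
dp [7.04 0.45 0.19] turn -0.001 yaw 1.559 pos [ 0.5537 -0.3073  0.202 ] tilt [ 0.0012 -0.0004]
```

View pics/w6.png

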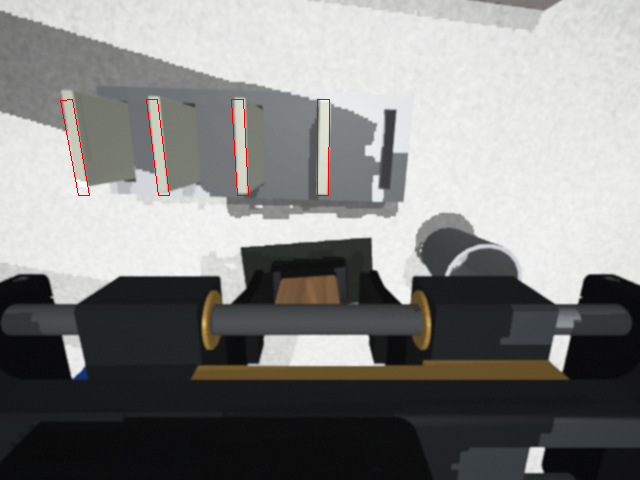

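The overlay matches the panels within 3 mm in y. I grip the first panel.

Request:
drive_tool:
  dp:
    - [3.6,0.25,0]
    - [3.6,0.25,0]
    - [0,0,3.5]
    - [0,0,3.5]
    - [0,0,3.2]
  turn:
    - [0,0,0]
    - [0,0,0]
    - [0,0,0]
    - [0,0,0]
    - [0,0,0]
  fingers: [123,123,123,123,123]

```text
time: 18.7
eef_pos: [0.5587, -0.2393, 0.0978]
tcp_rot: [2.239, 2.201, -0.001]
ft_force: [0.3, -0.7, 0.1]
grip_width: 0.0449
finger_force: 0.0
```

Request:
drive_tool:
  dp:
    - [0,0,2.0]
    - [0,0,0]
    - [0,0,0]
    - [0,0,0]
    - [0,0,0]
  turn:
    - [0,0,0]
    - [0,0,0]
    - [0,0,0]
    - [0,0,0]
    - [0,0,0]
  fingers: [123,255,255,255,255]

```text
time: 19.12
eef_pos: [0.5601, -0.2388, 0.0807]
tcp_rot: [2.238, 2.201, 0.002]
ft_force: [0.4, 0.3, 0.1]
grip_width: 0.0263
finger_force: 0.0
```

Request:
drive_tool:
  dp:
    - [0,0,0]
    - [0,0,0]
    - [0,0,0]
    - [0,0,0]
    - [0,0,0]
  turn:
    - [0,0,0]
    - [0,0,0]
    - [0,0,0]
    - [0,0,0]
    - [0,0,0]
  fingers: [255,255,255,255,255]

```text
time: 19.53
eef_pos: [0.5593, -0.2383, 0.0794]
tcp_rot: [2.238, 2.203, 0.0]
ft_force: [-1.0, 0.6, 6.1]
grip_width: 0.0079
finger_force: 30.0
```

Request:
drive_tool:
  dp:
    - [0,0,-1.5]
    - [0,0,-2.5]
    - [0,0,-3]
    - [0,0,-3]
    - [0,0,-3]
  turn:
    - [0,0,0]
    - [0,0,0]
    - [0,0,0]
    - [0,0,0]
    - [0,0,0]
  fingers: [255,255,255,255,255]

```text
time: 19.95
eef_pos: [0.5585, -0.2378, 0.2097]
tcp_rot: [-2.238, -2.203, 0.0]
ft_force: [1.4, -0.6, -0.5]
grip_width: 0.0078
finger_force: 30.0
```

Request:
drive_tool:
  dp:
    - [0,0,0]
    - [3.8,0.22,0]
    - [3.8,0.22,0]
    - [3.8,0.22,0]
    - [3.8,0.22,0]
  turn:
    - [0,0,0]
    - [0,0,0]
    - [0,0,0]
    - [0,0,0]
    - [0,0,0]
  fingers: [255,255,255,255,255]

```text
time: 20.37
eef_pos: [0.5698, -0.0846, 0.2083]
tcp_rot: [2.24, 2.203, -0.0]
ft_force: [0.8, 0.4, -1.1]
grip_width: 0.0077
finger_force: 30.0
```

Request:
drive_tool:
  dp:
    - [3.8,0.22,0]
    - [3.8,0.22,0]
    - [3.8,0.22,0]
    - [3.8,0.22,0]
    - [3.8,0.22,0]
  turn:
    - [0,0,0]
    - [0,0,0]
    - [0,0,0]
    - [0,0,0]
    - [0,0,0]
  fingers: [255,255,255,255,255]

```text
time: 20.78
eef_pos: [0.5838, 0.1053, 0.2083]
tcp_rot: [2.239, 2.203, -0.0]
ft_force: [0.5, 0.2, -0.5]
grip_width: 0.0079
finger_force: 30.0
```

Request:
drive_tool:
  dp:
    - [3.8,0.22,0]
    - [0,0,0]
    - [0,0,0]
  turn:
    - [0,0,0.1]
    - [0,0,0]
    - [0,0,0]
  fingers: [255,255,255]

```text
time: 21.03
eef_pos: [0.586, 0.1451, 0.2082]
tcp_rot: [-2.34, -2.094, -0.0]
ft_force: [0.7, -1.0, -0.7]
grip_width: 0.0079
finger_force: 30.0
```

```bash
python3 - <<'E'
from h import *
M=[.5234,.2236,-.11]
w=W(M,mm([[58,0,0]]))[0];to(w[0],w[1],.08,M[2]+np.pi/2)
c=wrist();np.savez("w7.npz",**c);im=c["image"][:,:,::-1].copy()
for x in(-116,-58,0,58,116):
    cv2.polylines(im,[proj(c,W(M,mm([[x-7.5,-36.5,57],[x+7.5,-36.5,57],[x+7.5,36.5,57],[x-7.5,36.5,57]]))).astype(np.int32)],True,(0,0,255),1)
cv2.imwrite("pics/w7.png",im)
E
```

```text
dp [ 7.1  -1.29 12.83] turn -0.001 yaw 1.46 pos [0.586  0.1451 0.2082] tilt [-0.0006  0.001 ]
```

View pics/w7.png

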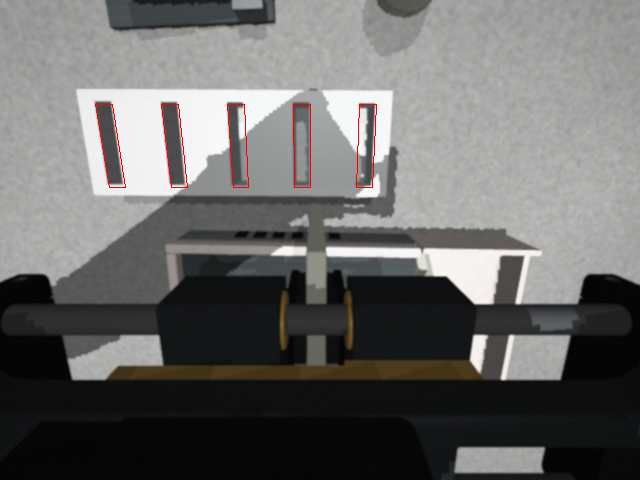

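The magazine estimate matches, so I insert panel 1 in the +58 slot.

Request:
drive_tool:
  dp:
    - [3.4,-0.65,0]
    - [3.4,-0.65,0]
    - [0,0,0]
    - [0,0,3]
    - [0,0,3]
  turn:
    - [0,0,0]
    - [0,0,0]
    - [0,0,0]
    - [0,0,0]
    - [0,0,0]
  fingers: [255,255,255,255,255]

```text
time: 21.5
eef_pos: [0.5833, 0.21, 0.1491]
tcp_rot: [2.345, 2.087, 0.005]
ft_force: [0.1, -0.6, -1.1]
grip_width: 0.0077
finger_force: 30.0
```

Request:
drive_tool:
  dp:
    - [0,0,0.5]
    - [0,0,0.8]
    - [0,0,1.2]
    - [0,0,0]
    - [0,0,0]
  turn:
    - [0,0,0]
    - [0,0,0]
    - [0,0,0]
    - [0,0,0]
    - [0,0,0]
  fingers: [255,255,255,255,255]

```text
time: 21.92
eef_pos: [0.5825, 0.2104, 0.1242]
tcp_rot: [2.347, 2.088, 0.002]
ft_force: [0.7, 0.4, -0.6]
grip_width: 0.0077
finger_force: 30.0
```

```bash
python3 - <<'E'
from h import *
M=[.5234,.2236,-.11]
w=W(M,mm([[58,-2.8,0]]))[0];to(w[0],w[1],.0795,M[2]+np.pi/2);print(r.state()["ft_force"])
E
```

```text
dp [ 0.38 -0.23  4.47] turn -0.007 yaw 1.454 pos [0.5825 0.2104 0.1242] tilt [0.0011 0.0003]
[ 0.65721612  0.35213235 -0.59718435]
```

Request:
drive_tool:
  dp:
    - [0.35,-0.2,0]
    - [0,0,0]
    - [0,0,1]
    - [0,0,1.2]
    - [0,0,1.2]
  turn:
    - [0,0,0]
    - [0,0,0]
    - [0,0,0]
    - [0,0,0]
    - [0,0,0]
  fingers: [255,255,255,255,255]

```text
time: 22.33
eef_pos: [0.5802, 0.2143, 0.0882]
tcp_rot: [2.346, 2.089, -0.0]
ft_force: [-0.0, 1.7, 0.1]
grip_width: 0.0079
finger_force: 30.0
```

Request:
drive_tool:
  dp:
    - [0,0,0.8]
    - [0,0,0.2]
    - [0,0,0.1]
    - [0,0,0]
    - [0,0,0]
  turn:
    - [0,0,0]
    - [0,0,0]
    - [0,0,0]
    - [0,0,0]
    - [0,0,0]
  fingers: [255,255,255,255,255]

```text
time: 22.75
eef_pos: [0.58, 0.2143, 0.0783]
tcp_rot: [-2.346, -2.089, 0.001]
ft_force: [-1.9, -0.5, 7.1]
grip_width: 0.0075
finger_force: 30.0
```

Request:
drive_tool:
  dp:
    - [0,0,0]
    - [0,0,0]
    - [0,0,0]
    - [0,0,0]
    - [0,0,-1]
  turn:
    - [0,0,0]
    - [0,0,0]
    - [0,0,0]
    - [0,0,0]
    - [0,0,0]
  fingers: [123,123,123,123,123]

```text
time: 23.17
eef_pos: [0.5793, 0.2137, 0.0868]
tcp_rot: [-2.346, -2.088, 0.005]
ft_force: [-0.1, -0.1, -0.4]
grip_width: 0.0335
finger_force: 0.0
```

Request:
drive_tool:
  dp:
    - [0,0,-3.5]
    - [0,0,-3.5]
    - [0,0,-3.5]
    - [-3.79,-0.24,0]
    - [-3.79,-0.24,0]
  turn:
    - [0,0,0]
    - [0,0,0]
    - [0,0,0]
    - [0,0,0]
    - [0,0,0]
  fingers: [123,123,123,123,123]

```text
time: 23.58
eef_pos: [0.5672, 0.1422, 0.1967]
tcp_rot: [2.34, 2.094, 0.008]
ft_force: [0.8, -1.3, -0.9]
grip_width: 0.0448
finger_force: 0.0
```

Request:
drive_tool:
  dp:
    - [-3.79,-0.24,0]
    - [-3.79,-0.24,0]
    - [-3.79,-0.24,0]
    - [-3.79,-0.24,0]
    - [-3.79,-0.24,0]
  turn:
    - [0,0,0]
    - [0,0,0]
    - [0,0,0]
    - [0,0,0]
    - [0,0,0]
  fingers: [123,123,123,123,123]

```text
time: 24.0
eef_pos: [0.5324, -0.0489, 0.1945]
tcp_rot: [2.345, 2.088, 0.001]
ft_force: [1.0, -0.0, 0.2]
grip_width: 0.045
finger_force: 0.0
```

Request:
drive_tool:
  dp:
    - [-3.79,-0.24,0]
    - [-3.79,-0.24,0]
    - [-3.79,-0.24,0]
    - [-3.79,-0.24,0]
    - [-3.79,-0.24,0]
  turn:
    - [0,0,0]
    - [0,0,0]
    - [0,0,0]
    - [0,0,0]
    - [0,0,0]
  fingers: [123,123,123,123,123]

```text
time: 24.42
eef_pos: [0.4986, -0.2358, 0.1946]
tcp_rot: [2.345, 2.088, 0.0]
ft_force: [1.1, 0.8, 0.2]
grip_width: 0.0448
finger_force: 0.0
```

Request:
drive_tool:
  dp:
    - [0,0,0]
    - [0,0,0]
    - [0,0,0]
  turn:
    - [0,0,-0.1]
    - [0,0,0]
    - [0,0,0]
  fingers: [123,123,123]

```text
time: 24.67
eef_pos: [0.4993, -0.2336, 0.1941]
tcp_rot: [2.241, 2.201, 0.001]
ft_force: [-0.2, 0.2, 0.6]
grip_width: 0.0453
finger_force: 0.0
```

```bash
cat >> h.py <<'E'
HOLD=np.array([.501,-.235,-.011]);MAG=np.array([.5234,.2236,-.11])
def P(pose,x,y,z): w=W(pose,mm([[x,y,0]]))[0];to(w[0],w[1],z,pose[2]+np.pi/2)
E
python3 -c "
from h import *
P(HOLD,0,0,.0795)"
```

```text
dp [-0.14  0.17 11.46] turn -0.007 yaw 1.553 pos [ 0.4993 -0.2336  0.1941] tilt [0.0006 0.0003]
```

Request:
drive_tool:
  dp:
    - [-0.15,0.15,0]
    - [0,0,3.5]
    - [0,0,3.5]
    - [0,0,3.2]
    - [0,0,1.2]
  turn:
    - [0,0,0]
    - [0,0,0]
    - [0,0,0]
    - [0,0,0]
    - [0,0,0]
  fingers: [123,123,123,123,123]

```text
time: 25.08
eef_pos: [0.4989, -0.2335, 0.0757]
tcp_rot: [-2.235, -2.201, 0.002]
ft_force: [-0.4, -0.2, -0.2]
grip_width: 0.045
finger_force: 0.0
```

Request:
drive_tool:
  dp:
    - [0,0,0]
    - [0,0,0]
    - [0,0,0]
    - [0,0,0]
    - [0,0,0]
  turn:
    - [0,0,0]
    - [0,0,0]
    - [0,0,0]
    - [0,0,0]
    - [0,0,0]
  fingers: [123,255,255,255,255]

```text
time: 25.5
eef_pos: [0.5015, -0.236, 0.0812]
tcp_rot: [2.238, 2.202, 0.001]
ft_force: [0.1, 1.7, -0.9]
grip_width: 0.0263
finger_force: 0.0
```

Request:
drive_tool:
  dp:
    - [0,0,0]
    - [0,0,0]
    - [0,0,0]
    - [0,0,0]
    - [0,0,0]
  turn:
    - [0,0,0]
    - [0,0,0]
    - [0,0,0]
    - [0,0,0]
    - [0,0,0]
  fingers: [255,255,255,255,255]

```text
time: 25.92
eef_pos: [0.501, -0.2357, 0.08]
tcp_rot: [2.238, 2.203, 0.001]
ft_force: [1.0, -0.1, 2.3]
grip_width: 0.0079
finger_force: 30.0
```

Request:
drive_tool:
  dp:
    - [0,0,-1.5]
    - [0,0,-2.5]
    - [0,0,-3]
    - [0,0,-3]
    - [0,0,-3]
  turn:
    - [0,0,0]
    - [0,0,0]
    - [0,0,0]
    - [0,0,0]
    - [0,0,0]
  fingers: [255,255,255,255,255]

```text
time: 26.33
eef_pos: [0.5, -0.2353, 0.2106]
tcp_rot: [-2.238, -2.203, 0.001]
ft_force: [1.0, 0.1, -0.3]
grip_width: 0.0085
finger_force: 30.0
```

Request:
drive_tool:
  dp:
    - [0,0,0]
    - [3.82,0.15,0]
    - [3.82,0.15,0]
    - [3.82,0.15,0]
    - [3.82,0.15,0]
  turn:
    - [0,0,0]
    - [0,0,0]
    - [0,0,0]
    - [0,0,0]
    - [0,0,0]
  fingers: [255,255,255,255,255]

```text
time: 26.75
eef_pos: [0.5083, -0.0813, 0.209]
tcp_rot: [-2.239, -2.203, 0.001]
ft_force: [0.7, -0.4, -0.3]
grip_width: 0.0077
finger_force: 30.0
```

Request:
drive_tool:
  dp:
    - [3.82,0.15,0]
    - [3.82,0.15,0]
    - [3.82,0.15,0]
    - [3.82,0.15,0]
    - [3.82,0.15,0]
  turn:
    - [0,0,0]
    - [0,0,0]
    - [0,0,0]
    - [0,0,0]
    - [0,0,0]
  fingers: [255,255,255,255,255]

```text
time: 27.17
eef_pos: [0.5189, 0.1095, 0.2091]
tcp_rot: [2.239, 2.203, -0.001]
ft_force: [0.9, -0.5, -2.1]
grip_width: 0.0076
finger_force: 30.0
```

Request:
drive_tool:
  dp:
    - [3.82,0.15,0]
    - [3.82,0.15,0]
    - [3.82,0.15,0]
    - [0,0,0]
    - [0,0,0]
  turn:
    - [0,0,0]
    - [0,0,0]
    - [0,0,0.1]
    - [0,0,0]
    - [0,0,0]
  fingers: [255,255,255,255,255]

```text
time: 27.58
eef_pos: [0.5245, 0.2256, 0.2088]
tcp_rot: [-2.34, -2.094, 0.001]
ft_force: [-0.2, -1.1, -0.8]
grip_width: 0.0075
finger_force: 30.0
```

```bash
python3 -c "
from h import *
P(MAG,0,0,.0795)"
```

```text
dp [-0.22 -0.06 12.93] turn -0.001 yaw 1.46 pos [0.5245 0.2256 0.2088] tilt [-0.0016  0.0008]
```

Request:
drive_tool:
  dp:
    - [-0.2,-0.06,0]
    - [0,0,3]
    - [0,0,3]
    - [0,0,1.5]
    - [0,0,0.5]
  turn:
    - [0,0,0]
    - [0,0,0]
    - [0,0,0]
    - [0,0,0]
    - [0,0,0]
  fingers: [255,255,255,255,255]

```text
time: 28.0
eef_pos: [0.5241, 0.2173, 0.1265]
tcp_rot: [-2.348, -2.086, 0.007]
ft_force: [-0.2, 0.2, -0.3]
grip_width: 0.0075
finger_force: 30.0
```

Request:
drive_tool:
  dp:
    - [0,0,1]
    - [0,0,1.2]
    - [0,0,1.2]
    - [0,0,0.8]
    - [0,0,0.4]
  turn:
    - [0,0,0]
    - [0,0,0]
    - [0,0,0]
    - [0,0,0]
    - [0,0,0]
  fingers: [255,255,255,255,255]

```text
time: 28.42
eef_pos: [0.5265, 0.2272, 0.0885]
tcp_rot: [-2.341, -2.091, -0.018]
ft_force: [-9.3, 15.0, 29.3]
grip_width: 0.008
finger_force: 30.0
```

Request:
drive_tool:
  dp:
    - [0,0,0.3]
    - [0,0,0.1]
    - [0,0,0]
    - [0,0,0]
  turn:
    - [0,0,0]
    - [0,0,0]
    - [0,0,0]
    - [0,0,0]
  fingers: [255,255,255,255]

```text
time: 28.75
eef_pos: [0.5264, 0.2273, 0.0848]
tcp_rot: [-2.341, -2.091, -0.018]
ft_force: [-6.3, 15.5, 24.5]
grip_width: 0.0081
finger_force: 30.0
```

Forces are high: the panel probably caught on the slot edge. I take a look.

```bash
python3 - <<'E'
from h import *
P(MAG,0,0,.0795)
d=r.read_camera("scene");b=d["image"][:,:,::-1]
b=cv2.resize(b[110:240,270:450],None,fx=3.5,fy=3.5,interpolation=cv2.INTER_CUBIC)
cv2.imwrite("pics/t8.png",b)
E
```

```text
dp [-0.4  -0.26  0.53] turn -0.003 yaw 1.458 pos [0.5264 0.2273 0.0848] tilt [0.0064 0.0096]
```

View pics/t8.png

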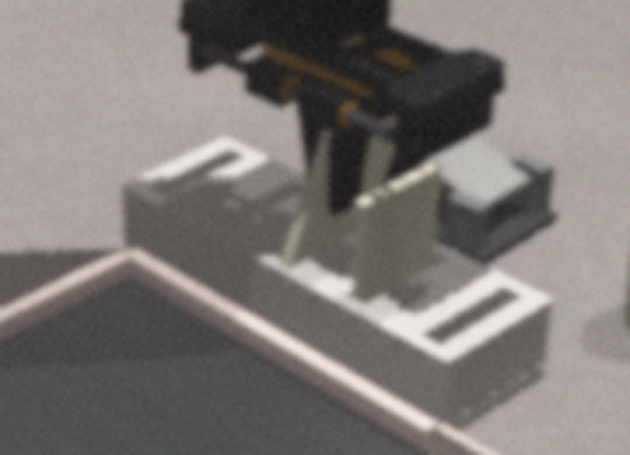

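The panel has rotated in the grip, with its -y corner caught on the rim. I lift it clear and measure the tilt.

Request:
drive_tool:
  dp:
    - [0,0,-0.8]
    - [0,0,-1.5]
    - [0,0,-1.5]
    - [0,0,-1.5]
    - [0,0,-1.5]
  turn:
    - [0,0,0]
    - [0,0,0]
    - [0,0,0]
    - [0,0,0]
    - [0,0,0]
  fingers: [255,255,255,255,255]

```text
time: 29.22
eef_pos: [0.5258, 0.2194, 0.1492]
tcp_rot: [2.347, 2.086, 0.001]
ft_force: [0.5, -0.3, -1.0]
grip_width: 0.0077
finger_force: 30.0
```

Request:
drive_tool:
  dp:
    - [0,0,-2.5]
    - [0,0,-2.5]
    - [0,0,-2]
    - [0,0,0]
    - [0,0,0]
  turn:
    - [0,0,0]
    - [0,0,0]
    - [0,0,0]
    - [0,0,0]
    - [0,0,0]
  fingers: [255,255,255,255,255]

```text
time: 29.63
eef_pos: [0.5261, 0.2199, 0.2192]
tcp_rot: [2.346, 2.086, 0.004]
ft_force: [-0.7, -0.3, -1.3]
grip_width: 0.008
finger_force: 30.0
```

```bash
python3 - <<'E'
from h import *
P(MAG,0,0,.0795)
d=r.read_camera("scene");b=d["image"][:,:,::-1];np.savez("s9.npz",**d)
b=cv2.resize(b[80:230,270:450],None,fx=4,fy=4,interpolation=cv2.INTER_CUBIC)
cv2.imwrite("pics/t9.png",b)
s=r.state();M=R.from_rotvec(s["tcp_rot"]).as_matrix();t=s["eef_pos"]
# predicted image of panel for in-plane tilts, crop px
for deg in(0,6,12,18):
    a=np.radians(deg)
    g=t+M@[0,0,-.019]  # grip point
    # panel frame: u along tool x(+y world), up = -tool z; grip at u=0,h=0.086
    pts=[]
    for u,h in((-.0325,0),(.0325,0),(.0325,.110),(-.0325,.110)):
        du,dh=u,h-.086
        U=du*np.cos(a)+dh*np.sin(a);Hh=-du*np.sin(a)+dh*np.cos(a)
        pts.append(g+M@[U,0,-Hh])
    print(deg,((proj(d,np.array(pts))-[270,80])*4).round().tolist())
E
```

```text
dp [ 0.32 -0.35 13.96] turn -0.007 yaw 1.453 pos [0.5261 0.2199 0.2192] tilt [0.0032 0.0002]
0 [[326.0, 263.0], [415.0, 220.0], [423.0, 17.0], [329.0, 56.0]]
6 [[314.0, 262.0], [403.0, 231.0], [426.0, 22.0], [333.0, 47.0]]
12 [[302.0, 259.0], [390.0, 241.0], [429.0, 28.0], [338.0, 40.0]]
18 [[291.0, 254.0], [377.0, 248.0], [431.0, 35.0], [343.0, 32.0]]
```

View pics/t9.png

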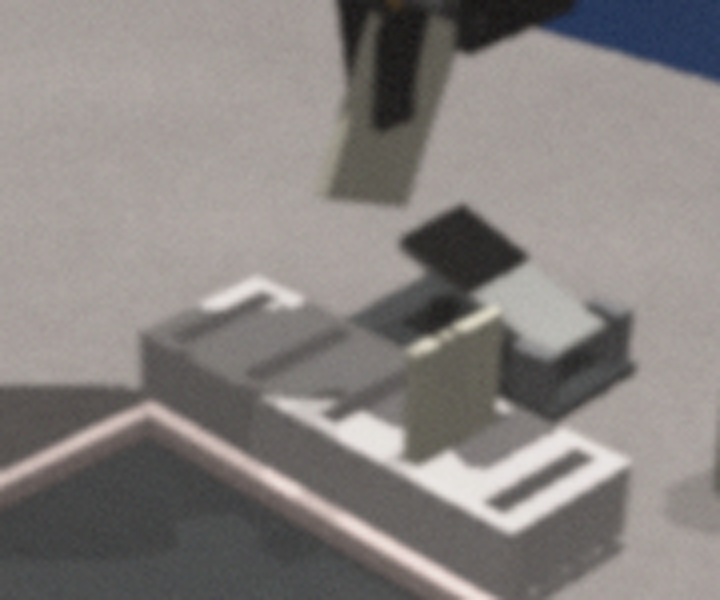

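```bash
python3 - <<'E'
from h import *
d=dict(np.load("s9.npz"));s=r.state();M=R.from_rotvec(s["tcp_rot"]).as_matrix();t=s["eef_pos"];g=t+M@[0,0,-.019]
def pts(p,UH,off=0):
    a,u0,h0=p;o=[]
    for u,h in UH:
        du,dh=u-u0,h-h0;o.append(g+M@[du*np.cos(a)+dh*np.sin(a),off,-(-du*np.sin(a)+dh*np.cos(a))])
    return np.array(o)
obs=np.array([(330,198),(405,206)])/4+[270,80]
for off in(-.004,0,.004):
    f=least_squares(lambda p:(proj(d,pts(p,[(-.0325,0),(.0325,0)],off))-obs).ravel(),[.2,0,.07],x_scale=[.1,.01,.01])
    w=pts(f.x,[(-.0325,0),(.0325,0),(0,0),(0,.11),(.0325,.11)])
    print(off,np.degrees(f.x[0]),f.x[1:],np.abs(f.fun).max(),((w-t)@M*100).round(2).tolist())
E
```

```text
-0.004 24.232047430761536 [-0.02847341  0.05971704] 0.7116359045394915 [[-2.82, 0.0, 3.38], [3.11, 0.0, 6.05], [0.15, 0.0, 4.71], [4.66, 0.0, -5.32], [7.62, 0.0, -3.98]]
0 24.269578073633216 [-0.02343216  0.05874274] 0.7647056378139041 [[-3.24, -0.0, 3.08], [2.68, 0.0, 5.75], [-0.28, 0.0, 4.42], [4.24, 0.0, -5.61], [7.21, 0.0, -4.27]]
0.004 24.307252653745216 [-0.01838992  0.05777504] 0.8183537582826261 [[-3.66, 0.0, 2.78], [2.26, 0.0, 5.46], [-0.7, 0.0, 4.12], [3.83, 0.0, -5.9], [6.79, 0.0, -4.56]]
```

The panel is tilted about 24° in its plane and has slid up about 28 mm. I refine that from colour segmentation before tilting the tool to match.

```bash
python3 - <<'E'
from h import *
d=dict(np.load("s9.npz"));im=d["image"].astype(int)
x0,y0=345,95;c=im[y0:135,x0:385];k=c[:,:,0]-c[:,:,2]
for row in k[::3]: print(' '.join('%3d'%v for v in row))
E
```

```text
10  13  10  10  10  10  12  10  10  12  12   7   6   8   9  11  11  11   7   5   2   2   3   2   3   5   4   4   3   4   8  12  13  11  13  13  11  10  11  11
 11  11  10  10  13  11   9  11  11  11   9  11   8   8  10  12  12   9   9   5   1   1   2   1   3   0  -1   5   3  12  13  13  13  11  12  12  13  10  11  12
  9  12  10   8  12  10  13  11  13   7  12  11  11  13  13  12  11  12   6   4   2   5   4   0  -1   2   4   4   6  11  10  11  11  12  13  14  11  11  12   9
 11  11  10   9  12  12  13  10  11  11  10  12  12  11  12  10   9   8   6   4   3   7   2   3   3   4   1   2   7  10  12  10  13  12  11  11  12  14  11   9
 13  12  12  13   9  12  11  12   9  10  13  13  12  12  14  10  10  11   3   5  -1   2   5   2   1   0   3   2   7  11  11  11  12  11  12  10  12  12  11  13
 12  13  14  13  12  10  10  12  11  13  18  17  15  13  11  13  11  11   5   3   3   4   4   4   8   8   8   9  11  13  12  13  15  13   7  10   9  11   8  10
  9  12  12   8  11   9  12  11  15  17  16  16  12  12  12  11  12  12  11  10   8  12  10  11  14  12  14   9   9  12  13  12  12  13  12  
[... 438 characters left out ...]
  12  12  14  10  11   9  12  13  11  12  11  11  11  10  14
 10  13  15  12  17  17  18  15  13  11  13  10  14  11  13  10  12  12  11  14  11  14  16  11  12  10  14  10  12   9  10  11  10   9  12  13  11  11  11  10
 10  12  12  12  15  18  14  12  11  11   9  11  12  12  13  12  12  10  12  11  13  11  12  13  10  11  12  11  11  12  12  12  10  11  11  12   9  10  11   7
 12  15  10  10   9  10  12  11  12   9   9   9  12  11  13  10  10  11   9  10   9   8  13  10  11  12  11  11  11  12  10  12  11  13  11  11  12  11   8   8
 12  13  13  10  11   9  11  11  11   9  10  11  11  10  12   8  11  11  13  10  10   9  11   9  10  10   8  10  13   8   7   9   7   7   6   6   5   3   4   0
```

```bash
python3 - <<'E'
from h import *
d=dict(np.load("s9.npz"));g8=cv2.GaussianBlur(cv2.cvtColor(d["image"],cv2.COLOR_RGB2GRAY),(3,3),0).astype(float)
s=r.state();M=R.from_rotvec(s["tcp_rot"]).as_matrix();t=s["eef_pos"];g=t+M@[0,0,-.019]
right=[];bot=[]
for y in range(92,127):
    lo=int(372-(y-95)*.0);seg=g8[y,360:392];gr=np.diff(seg);i=gr[5:].argmax()+5;right.append((360+i+.5,y,gr[i]))
for x in range(356,371):
    seg=g8[118:142,x];gr=np.diff(seg);i=gr.argmax();bot.append((x,118+i+.5,gr[i]))
right=np.array(right);bot=np.array(bot)
print(right[::4].round(1).tolist());print(bot[::2].round(1).tolist())
kr=right[right[:,2]>6][:,:2];kb=bot[bot[:,2]>6][:,:2]
def pts(p,UH,off=.004):
    a,u0,h0=p;return np.array([g+M@[(u-u0)*np.cos(a)+(h-h0)*np.sin(a),off,(u-u0)*np.sin(a)-(h-h0)*np.cos(a)] for u,h in UH])
def dist(q,a,b): n=np.array([-(b-a)[1],(b-a)[0]])/np.linalg.norm(b-a);return (q-a)@n
def res(p):
    q=proj(d,pts(p,[(-.0325,0),(.0325,0),(.0325,.11)]));return np.r_[dist(kb,q[0],q[1]),dist(kr,q[1],q[2])]
f=least_squares(lambda p:res(p),[.35,0,.06],loss='soft_l1',x_scale=[.1,.01,.01]);
# u0 from right edge, h0 from bottom edge
w=pts(f.x,[(0,0),(0,.11),(-.0325,.11)],0);print(np.degrees(f.x[0]),f.x[1:],np.abs(f.fun).mean(),((w-t)@M*100).round(2).tolist(),len(kr),len(kb))
E
```

```text
[[374.5, 92.0, 18.0], [382.5, 96.0, 19.0], [373.5, 100.0, 19.0], [379.5, 104.0, 17.0], [378.5, 108.0, 19.0], [376.5, 112.0, 17.0], [375.5, 116.0, 19.0], [374.5, 120.0, 18.0], [373.5, 124.0, 18.0]]
[[356.0, 129.5, 21.0], [358.0, 130.5, 21.0], [360.0, 130.5, 22.0], [362.0, 130.5, 22.0], [364.0, 130.5, 21.0], [366.0, 130.5, 20.0], [368.0, 130.5, 19.0], [370.0, 131.5, 18.0]]
19.510468057873428 [-0.01076779  0.05892218] 1.4093792401370928 [[-0.95, 0.0, 4.01], [2.72, 0.0, -6.35], [-0.34, 0.0, -7.44]] 35 15
```

Request:
drive_tool:
  dp:
    - [0,-3,0]
    - [0,-3,0]
    - [0,0,0]
    - [0,0,0]
    - [0,0,0]
  turn:
    - [0,0,0]
    - [0,0,0]
    - [0,0.12,0]
    - [0,0.12,0]
    - [0,0.12,0]
  fingers: [255,255,255,255,255]

```text
time: 30.1
eef_pos: [0.4658, 0.2276, 0.2175]
tcp_rot: [-2.147, -1.912, -0.399]
ft_force: [-0.4, -0.7, -1.3]
grip_width: 0.0078
finger_force: 30.0
```

Request:
drive_tool:
  dp:
    - [0,0,0]
    - [0,0,0]
    - [0,0,0]
  turn:
    - [0,0,0]
    - [0,0,0]
    - [0,0,0]
  fingers: [255,255,255]

```text
time: 30.35
eef_pos: [0.4652, 0.2271, 0.2171]
tcp_rot: [-2.15, -1.913, -0.387]
ft_force: [-1.1, 1.1, -0.9]
grip_width: 0.0079
finger_force: 30.0
```

```bash
python3 - <<'E'
from h import *
for z in (.11,.1,.07):P(MAG,-58,-6.3,z)
d=r.read_camera("scene");np.savez("s10.npz",**d)
g8=cv2.GaussianBlur(cv2.cvtColor(d["image"],cv2.COLOR_RGB2GRAY),(3,3),0).astype(float)
b=d["image"][:,:,::-1]
cv2.imwrite("pics/t10.png",cv2.resize(b[75:225,250:430],None,fx=4,fy=4,interpolation=cv2.INTER_CUBIC))
s=r.state();M=R.from_rotvec(s["tcp_rot"]).as_matrix();t=s["eef_pos"]
# expected vertical panel (MAG-yaw) with bottom centre at TCP+(.0063 along, -.041)
cy=MAG[2];ux=np.array([-np.sin(cy),np.cos(cy),0]);nx=np.array([np.cos(cy),np.sin(cy),0])
bc=t+.0063*ux-[0,0,.041]+.004*nx
print(((proj(d,np.array([bc-.0325*ux,bc+.0325*ux,bc+.0325*ux+[0,0,.11],bc-.0325*ux+[0,0,.11]]))-[250,75])*4).round())
E
```

```text
dp [-4.06  0.03  9.91] turn -0.007 yaw 1.454 pos [0.4652 0.2271 0.2171] tilt [0.04   0.3473]
dp [-4.41  0.03 10.85] turn -0.007 yaw 1.454 pos [0.4652 0.2271 0.2171] tilt [0.04   0.3473]
dp [-5.46  0.03 13.66] turn -0.007 yaw 1.454 pos [0.4652 0.2271 0.2171] tilt [0.04   0.3473]
[[338. 195.]
 [427. 155.]
 [431. -49.]
 [338. -13.]]
```

View pics/t10.png

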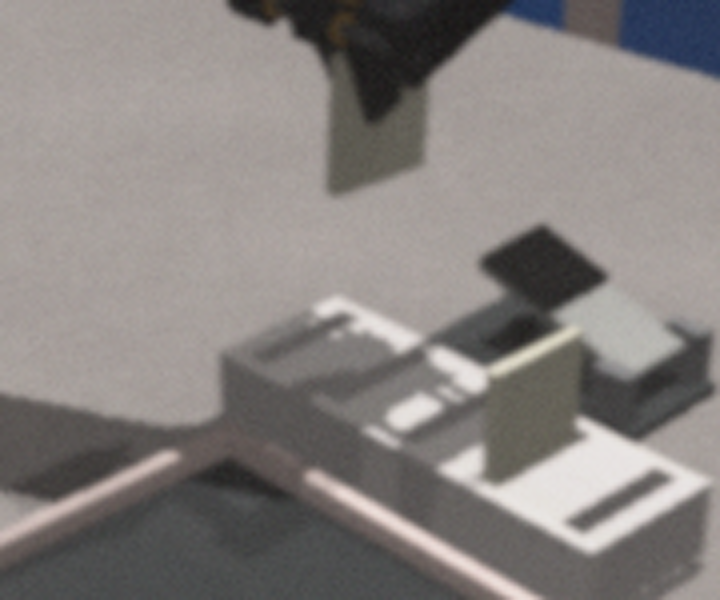

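The panel is now within about 3° of upright. I turn it 0.04 rad more and lower it just above slot -58.

Request:
drive_tool:
  dp:
    - [0,0,0]
    - [-1.17,0,2.49]
    - [-1.17,0,2.49]
    - [-1.17,0,2.49]
    - [-1.17,0,2.49]
  turn:
    - [0,0.04,0]
    - [0,0,0]
    - [0,0,0]
    - [0,0,0]
    - [0,0,0]
  fingers: [255,255,255,255,255]

```text
time: 30.82
eef_pos: [0.4646, 0.2249, 0.1066]
tcp_rot: [-2.121, -1.896, -0.43]
ft_force: [1.4, -0.7, -0.9]
grip_width: 0.0077
finger_force: 30.0
```

Request:
drive_tool:
  dp:
    - [0,0,0]
    - [0,0,0]
    - [0,0,0]
    - [0,0,0]
  turn:
    - [0,0,0]
    - [0,0,0]
    - [0,0,0]
    - [0,0,0]
  fingers: [255,255,255,255]

```text
time: 31.15
eef_pos: [0.466, 0.2242, 0.1094]
tcp_rot: [-2.124, -1.894, -0.433]
ft_force: [-0.3, -0.4, -0.7]
grip_width: 0.0079
finger_force: 30.0
```

```bash
python3 - <<'E'
from h import *
P(MAG,-58,-8,.107)
d=r.read_camera("scene");np.savez("s11.npz",**d)
g=cv2.cvtColor(d["image"],cv2.COLOR_RGB2GRAY)
s=r.state();t=s["eef_pos"]
cy=MAG[2];ux=np.array([-np.sin(cy),np.cos(cy),0]);nx=np.array([np.cos(cy),np.sin(cy),0])
bc=W(MAG,mm([[-58,0,57]]))[0]+.004*nx
p=proj(d,np.array([bc-.0365*ux,bc+.0365*ux,bc-.0325*ux,bc+.0325*ux,bc-.0325*ux+[0,0,.03],bc+.0325*ux+[0,0,.03]]));print(p.round(1))
x0,y0=int(p[:,0].min())-8,int(p[:,1].min())-12
print(x0,y0)
for y in range(y0,y0+44,2): print(y,' '.join('%3d'%v for v in g[y,x0:x0+46]))
E
```

```text
dp [-0.3  -0.09  0.14] turn -0.004 yaw 1.457 pos [0.466  0.2242 0.1094] tilt [0.047  0.3869]
[[332.  175.5]
 [355.6 163.4]
 [333.4 174.9]
 [354.4 164.1]
 [333.3 162.7]
 [354.6 152.1]]
324 140
140 162 155 146 138 119  99  69  48  48  57  61  59  45  37  39  38  40  45  41  45  38  33  29  34  32  36  34  30  29  31  31  36  34  32  29  36  42  66  98 133 151 163 162 162 160 136
142 167 167 163 169 165 154 132  96  78  83  87  77  62  44  33  33  33  35  39  44  38  35  32  35  31  31  34  34  34  31  28  34  28  32  42  67 102 133 152 164 168 163 169 167 164 146
144 167 166 165 166 165 162 157 136 109  97  93  88  80  59  41  33  32  33  29  34  36  29  27  31  29  33  39  40  38  37  30  35  43  63 101 130 153 163 168 167 169 171 167 169 168 168
146 164 167 165 165 164 165 156 144 118  99  96  91  85  76  54  38  33  28  31  29  31  30  25  29  34  32  33  32  37  35  43  65  99 135 153 163 168 165 167 165 166 172 170 171 170 170
148 163 161 164 163 164 164 158 140 113  96  94  92  92  86  71  50  37  32  31  30  33  35  35  35  33  31  35  34  32  50  81 122 146 163 167 166 167 165 
[... 2527 characters left out ...]
 119 124 127 127 127 126 126 125 127 124 126 133 134 143 145 140 135 132 156 179 192 185 165 154 145 151 159 152 127 110 106 101 104 112
178  91  84  88  89  85  85  88  87  92  95 110 116 122 126 125 123 126 129 127 128 135 149 161 173 193 210 213 204 183 157 145 156 164 164 149 133 110  98  96  95  98  96 106 131 166 189
180  84  91  89  88  86  89  87  87  89  91  90  98 102 108 114 121 125 137 148 170 189 214 224 227 230 230 229 226 216 184 148 125 105  99  96  95  94  97  96 102 112 116 122 136 155 164
182  89  85  88  87  90  89  89  85  87  88  86  89  89  93  95  98 124 160 196 219 227 228 230 230 229 223 203 178 151 128 109  98  96  95  97  98 108 111 117 125 126 124 128 130 128 127
```

Panel edges fall at columns 332 and 354.5, against 333.3 and 354.6 predicted, and they are vertical. I insert in small steps.

Request:
drive_tool:
  dp:
    - [-0.2,-0.1,0.46]
    - [-0.2,0,0.46]
    - [-0.2,0,0.46]
    - [-0.2,0,0.46]
    - [0,0,0]
  turn:
    - [0,0,0]
    - [0,0,0]
    - [0,0,0]
    - [0,0,0]
    - [0,0,0]
  fingers: [255,255,255,255,255]

```text
time: 31.62
eef_pos: [0.4653, 0.2262, 0.0898]
tcp_rot: [-2.122, -1.891, -0.437]
ft_force: [-4.2, 6.6, 19.8]
grip_width: 0.0077
finger_force: 30.0
```

Request:
drive_tool:
  dp:
    - [0,0,0]
    - [0,0,0]
  turn:
    - [0,0,0]
    - [0,0,0]
  fingers: [255,255]

```text
time: 31.78
eef_pos: [0.4653, 0.2261, 0.09]
tcp_rot: [-2.122, -1.892, -0.437]
ft_force: [-4.0, 6.0, 20.4]
grip_width: 0.008
finger_force: 30.0
```

Request:
drive_tool:
  dp:
    - [0.2,0,-0.46]
    - [0.2,0,-0.46]
    - [0.2,0,-0.46]
    - [0.2,0,-0.46]
    - [0,0,0]
  turn:
    - [0,0,0]
    - [0,0,0]
    - [0,0,0]
    - [0,0,0]
    - [0,0,0]
  fingers: [255,255,255,255,255]

```text
time: 32.2
eef_pos: [0.4645, 0.2231, 0.1084]
tcp_rot: [-2.125, -1.892, -0.432]
ft_force: [-0.3, -0.3, -0.3]
grip_width: 0.0076
finger_force: 30.0
```

Request:
drive_tool:
  dp:
    - [0,0,0]
    - [0,0,0]
  turn:
    - [0,0,0]
    - [0,0,0]
  fingers: [255,255]

```text
time: 32.37
eef_pos: [0.4639, 0.223, 0.1073]
tcp_rot: [-2.125, -1.891, -0.43]
ft_force: [-0.8, -0.1, -0.7]
grip_width: 0.0077
finger_force: 30.0
```

```bash
python3 - <<'E'
from h import *
P(MAG,-58,-8,.107)
d=r.read_camera("scene");np.savez("s12.npz",**d)
a=cv2.GaussianBlur(cv2.cvtColor(d["image"],cv2.COLOR_RGB2GRAY),(3,3),0).astype(float);b=cv2.GaussianBlur(cv2.cvtColor(np.load("s11.npz")["image"],cv2.COLOR_RGB2GRAY),(3,3),0).astype(float)
def edge(g,y,x0,x1,sg):
    s=sg*np.diff(g[y,x0:x1]);i=s.argmax();w=s[max(0,i-1):i+2].clip(0);return x0+.5+max(0,i-1)+(w*np.arange(len(w))).sum()/w.sum()
for n,g in(("old",b),("new",a)):
    print(n,"L",[round(edge(g,y,327,337,-1),1) for y in(146,149,152,160,163,166,168)],"R",[round(edge(g,y,349,359,1),1) for y in(150,152,154,156,158,160,162)])
g=cv2.cvtColor(d["image"],cv2.COLOR_RGB2GRAY)
for y in range(160,182,2): print(y,' '.join('%3d'%v for v in g[y,324:364]))
# slot outline and panel at estimated heights
cy=MAG[2];ux=np.array([-np.sin(cy),np.cos(cy),0]);nx=np.array([np.cos(cy),np.sin(cy),0]);o=W(MAG,mm([[-58,0,57]]))[0]
print("slot",proj(d,np.array([o+i*.0075*nx+j*.0365*ux for i,j in((1,-1),(1,1),(-1,1),(-1,-1))])).round(1).tolist())
t=r.state()["eef_pos"];bc=np.r_[o[:2],t[2]-.041]
print("panel",proj(d,np.array([bc+i*.004*nx+j*.0325*ux for i,j in((1,-1),(1,1),(-1,-1))])).round(1).tolist())
E
```

```text
dp [-0.1   0.11 -0.  ] turn -0.006 yaw 1.454 pos [0.4639 0.223  0.1073] tilt [0.0451 0.3864]
old L [np.float64(331.5), np.float64(331.5), np.float64(331.5), np.float64(331.6), np.float64(331.4), np.float64(331.5), np.float64(331.4)] R [np.float64(354.4), np.float64(354.5), np.float64(354.5), np.float64(354.5), np.float64(354.4), np.float64(353.6), np.float64(357.0)]
new L [np.float64(330.5), np.float64(330.5), np.float64(330.5), np.float64(329.5), np.float64(329.4), np.float64(328.7), np.float64(329.5)] R [np.float64(352.6), np.float64(352.6), np.float64(352.6), np.float64(352.5), np.float64(352.3), np.float64(352.3), np.float64(357.1)]
160  99 111 124 126 124 113 105  96  97  92  88  95  91  92  96  89  93  94  92  96  95  92  98  97  98  98 105 112 147 178 194 176 146 119 111 105 101  95  90  86
162 120 141 173 188 177 152 116  99  96  94  92  94  90  92  92  94  92  93  97  96  98 100 109 119 120 120 114 107 107 114 115 116 123 146 176 198 198 181 155 128
164 123 129 132 135 135 122 104  93  94  89  93  92  95  89  93  92  93  97 105 124 138 152 153 148 135 116 102  99  93 104 115
[... 773 characters left out ...]
128 128 126 124 125 126 127 126 135 145 152 149 139 148 179 208 223 228 228 229 224
176  87  89  88  88  88  90  88  93  96 102 107 115 122 125 124 127 124 125 128 128 126 128 129 128 131 130 133 139 161 181 193 192 182 169 158 162 169 170 164 147
178  88  89  87  88  91  86  89  93  99 106 115 120 125 126 125 128 128 131 129 139 147 157 172 187 204 205 202 187 168 153 154 164 183 178 153 120 102  98  98  92
180  86  89  88  87  84  88  89  89  89  86  95  99 102 112 116 122 135 157 183 205 218 224 226 227 229 228 229 225 212 183 141 117 110 107 100  94  95  96  98 100
slot [[333.2, 176.1], [356.8, 164.0], [351.9, 161.6], [328.3, 173.6]]
panel [[333.4, 171.1], [354.5, 160.4], [330.8, 169.8]]
```

Request:
drive_tool:
  dp:
    - [0.27,0.1,0.13]
    - [0,0,0]
    - [0,0,0]
    - [0,0,0]
  turn:
    - [0,0.05,0]
    - [0,0,0]
    - [0,0,0]
    - [0,0,0]
  fingers: [255,255,255,255]

```text
time: 32.75
eef_pos: [0.4652, 0.226, 0.1073]
tcp_rot: [-2.095, -1.864, -0.478]
ft_force: [-0.8, 0.2, -0.1]
grip_width: 0.0077
finger_force: 30.0
```

```bash
cat > e.py <<'E'
from h import *
P(MAG,-58,-8,.107)
d=r.read_camera("scene")
g=cv2.GaussianBlur(cv2.cvtColor(d["image"],cv2.COLOR_RGB2GRAY),(3,3),0).astype(float)
def edge(g,y,x0,x1,sg):
    s=sg*np.diff(g[y,x0:x1]);i=s.argmax();w=s[max(0,i-1):i+2].clip(0);return round(float(x0+.5+max(0,i-1)+(w*np.arange(len(w))).sum()/w.sum()),1)
print("L",[edge(g,y,326,337,-1) for y in(146,149,152,160,163,166,168)],"R",[edge(g,y,349,359,1) for y in(150,152,154,156,158,160,162)])
cy=MAG[2];ux=np.array([-np.sin(cy),np.cos(cy),0]);nx=np.array([np.cos(cy),np.sin(cy),0]);o=W(MAG,mm([[-58,0,57]]))[0]
t=r.state()["eef_pos"];bc=np.r_[o[:2],t[2]-.041]
for h in(0,.03):print("L,R centred",h,proj(d,np.array([bc+i*.004*nx+j*.0325*ux+[0,0,h] for i,j in((-1,-1),(1,1))])).round(1).tolist())
for y in range(154,182,2): print(y,' '.join('%3d'%v for v in g[y,324:362]))
E
python3 e.py
```

```text
dp [-0.37  0.01 -0.15] turn -0.006 yaw 1.454 pos [0.4652 0.226  0.1073] tilt [0.05  0.431]
L [331.5, 332.3, 331.6, 331.8, 329.5, 330.7, 330.7] R [354.5, 353.6, 354.5, 354.5, 353.6, 353.4, 357.1]
L,R centred 0 [[330.8, 169.7], [354.5, 160.4]]
L,R centred 0.03 [[330.7, 157.5], [354.7, 148.3]]
154 215 220 223 223 218 207 187 159 127 104  95  93  91  92  92  89  84  75  67  69  77  87  91  88  84  81  81  86  94 104 118 137 153 161 164 163 162 161
156 205 203 191 173 154 136 121 108 100  95  93  93  93  92  92  92  91  90  89  90  93  95  96  96  97  98  97  97 100 107 120 138 152 157 157 153 145 136
158 131 126 117 110 110 116 122 119 109  99  95  94  93  93  94  93  93  93  93  94  95  96  96  96  98  98  98  99 104 115 132 148 150 142 129 117 107  98
160 107 118 127 130 133 142 152 146 125 104  95  93  92  92  93  93  93  93  94  94  95  97  98  99 101 103 107 113 121 134 150 158 150 133 120 114 108 101
162 129 155 176 183 173 156 140 125 109  98  93  92  93  92  92  93  93  93  94  96 101 108 116 122 128 130 131 132 127 120 118 123 133 150 172 187 188 175
164 129 136 147 156 157 146 
[... 675 characters left out ...]
 115 121 124 124 125 126 126 127 129 132 140 151 166 182 201 217 227 230 231
174  90  91  91  90  90  90  91  91  91  90  91  95 100 104 109 113 118 122 124 125 126 126 126 126 127 127 128 130 134 137 140 144 157 180 205 221 227 227
176  87  88  88  88  89  90  90  92  96 100 106 114 119 122 124 126 126 125 125 126 127 128 130 133 134 134 133 139 154 171 183 187 182 173 171 178 185 184
178  89  88  87  88  88  88  90  92  97 104 112 118 121 124 125 127 127 127 128 132 140 154 169 182 187 182 169 157 151 155 168 182 183 165 140 121 115 112
180  88  88  88  87  88  88  89  89  89  92  95  99 104 109 116 124 134 148 161 174 190 207 219 225 226 223 215 199 172 144 126 121 118 112 105  98  95  98
```

Request:
drive_tool:
  dp:
    - [0,0,0]
    - [0,0,0]
    - [0,0,0]
    - [0,0,0]
  turn:
    - [0,0.06,0]
    - [0,0,0]
    - [0,0,0]
    - [0,0,0]
  fingers: [255,255,255,255]

```text
time: 33.13
eef_pos: [0.4653, 0.2262, 0.1075]
tcp_rot: [-2.057, -1.831, -0.534]
ft_force: [-0.6, 1.2, -0.4]
grip_width: 0.0075
finger_force: 30.0
```

```bash
python3 e.py
```

```text
dp [-0.39  0.   -0.16] turn -0.006 yaw 1.455 pos [0.4653 0.2262 0.1075] tilt [0.0564 0.4834]
L [327.6, 332.4, 332.4, 332.4, 331.6, 331.7, 331.6] R [354.5, 354.5, 354.6, 355.3, 354.3, 351.5, 357.1]
L,R centred 0 [[330.8, 169.6], [354.5, 160.3]]
L,R centred 0.03 [[330.7, 157.4], [354.7, 148.2]]
154 216 221 223 222 217 207 189 163 133 108  96  92  92  92  92  90  83  72  64  63  67  69  64  54  46  46  55  70  83  96 110 127 144 156 160 162 161 160
156 217 208 194 175 155 136 121 109 100  94  92  93  92  92  92  92  91  90  88  88  89  90  88  82  79  80  85  92  96 100 110 127 145 155 157 155 148 137
158 153 136 121 114 117 125 133 133 121 105  96  94  94  93  93  93  92  93  94  94  95  95  95  96  97  97  98 100 104 111 123 136 143 140 130 118 107  98
160 111 111 116 135 162 185 195 185 155 120  99  92  91  92  92  92  92  92  93  95  96  97  98 101 105 111 119 130 142 154 163 164 155 143 135 127 116 103
162 158 163 159 156 161 168 168 155 131 108  95  91  91  93  94  94  93  92  94  99 105 114 126 140 149 153 154 151 143 133 127 128 137 157 182 195 191 175
164 160 165 159 148 137 13
[... 677 characters left out ...]
 117 121 123 125 126 127 131 137 143 152 166 184 203 219 227 230 231 231 231
174  89  89  89  89  89  89  89  90  91  91  91  94  97 101 107 113 117 121 123 124 125 126 127 127 127 128 128 128 130 136 153 180 207 223 228 230 230 229
176  88  88  89  89  89  89  91  93  97 102 107 112 117 121 123 124 124 125 125 125 127 128 128 128 129 134 143 153 160 162 164 171 182 195 203 205 200 190
178  88  88  88  87  88  89  88  90  97 105 112 118 121 123 124 125 127 128 129 132 141 152 157 152 144 142 151 168 186 198 198 185 165 146 133 127 122 116
180  87  87  86  87  88  87  87  89  91  93  95  99 105 111 116 123 134 148 161 174 191 206 212 206 189 170 154 144 143 150 154 147 130 114 103  98  97  98
```

Now the bottom edge slope is 0.5 as expected and it is centred within about 1 mm. I try the insertion again.

Request:
drive_tool:
  dp:
    - [-0.25,0,0.44]
    - [-0.2,0,0.35]
    - [-0.2,0,0.35]
    - [0,0,0]
    - [0,0,0]
  turn:
    - [0,0,0]
    - [0,0,0]
    - [0,0,0]
    - [0,0,0]
    - [0,0,0]
  fingers: [255,255,255,255,255]

```text
time: 33.6
eef_pos: [0.465, 0.2262, 0.094]
tcp_rot: [-2.056, -1.83, -0.535]
ft_force: [0.1, 0.1, -0.6]
grip_width: 0.0084
finger_force: 30.0
```

```bash
python3 -c "
from h import *
P(MAG,-58,-8,.107);s=r.state();print(s['ft_force'].round(1),s['ft_torque'].round(2))"
```

```text
dp [ 0.27  0.04 -1.34] turn -0.006 yaw 1.455 pos [0.465  0.2262 0.094 ] tilt [0.0557 0.485 ]
[ 0.1  0.1 -0.6] [-0.69 -0.01 -0.02]
```

Request:
drive_tool:
  dp:
    - [-0.2,0,0.35]
    - [-0.2,0,0.35]
    - [-0.1,0,0.18]
    - [0,0,0]
    - [0,0,0]
  turn:
    - [0,0,0]
    - [0,0,0]
    - [0,0,0]
    - [0,0,0]
    - [0,0,0]
  fingers: [255,255,255,255,255]

```text
time: 34.02
eef_pos: [0.4652, 0.226, 0.084]
tcp_rot: [-2.056, -1.83, -0.536]
ft_force: [0.6, 0.3, -0.6]
grip_width: 0.0077
finger_force: 30.0
```

Request:
drive_tool:
  dp:
    - [-0.2,0,0.35]
    - [-0.2,0,0.35]
    - [-0.2,0,0.35]
    - [0,0,0]
    - [0,0,0]
  turn:
    - [0,0,0]
    - [0,0,0]
    - [0,0,0]
    - [0,0,0]
    - [0,0,0]
  fingers: [255,255,255,255,255]

```text
time: 34.43
eef_pos: [0.465, 0.2259, 0.0718]
tcp_rot: [-2.056, -1.83, -0.535]
ft_force: [0.9, 0.4, -1.0]
grip_width: 0.0078
finger_force: 30.0
```

No contact and the panel is well inside the slot. I release it to drop home and then rise.

Request:
drive_tool:
  dp:
    - [0,0,0]
    - [0,0,0]
    - [0,0,0]
    - [0,0,0]
    - [0,0,0]
  turn:
    - [0,0,0]
    - [0,0,0]
    - [0,0,0]
    - [0,0,0]
    - [0,0,0]
  fingers: [123,123,123,123,123]

```text
time: 34.85
eef_pos: [0.4654, 0.2259, 0.0722]
tcp_rot: [-2.056, -1.831, -0.536]
ft_force: [0.1, -0.4, 0.2]
grip_width: 0.0334
finger_force: 0.0
```

Request:
drive_tool:
  dp:
    - [1.5,0,-2.6]
    - [1.7,0,-3.0]
    - [1.7,0,-3.0]
    - [1.7,0,-3.0]
    - [0,0,0]
  turn:
    - [0,0,0]
    - [0,0,0]
    - [0,0,0]
    - [0,0,0]
    - [0,-0.12,0]
  fingers: [123,123,123,123,123]

```text
time: 35.27
eef_pos: [0.4679, 0.2248, 0.2101]
tcp_rot: [-2.136, -1.888, -0.431]
ft_force: [-0.0, -0.8, -1.2]
grip_width: 0.0446
finger_force: 0.0
```

Request:
drive_tool:
  dp:
    - [0,0,0]
    - [0,0,0]
    - [0,0,0]
    - [0,0,0]
    - [0,0,0]
  turn:
    - [0,-0.12,0]
    - [0,-0.12,0]
    - [0,-0.12,0]
    - [0,-0.03,0]
    - [0,0,0]
  fingers: [123,123,123,123,123]

```text
time: 35.68
eef_pos: [0.4645, 0.23, 0.2057]
tcp_rot: [-2.34, -2.095, 0.0]
ft_force: [-0.4, -0.5, -0.1]
grip_width: 0.0447
finger_force: 0.0
```

```bash
python3 - <<'E'
from h import *
P(HOLD,-58,0,.19)
d=r.read_camera("scene");np.savez("s13.npz",**d)
g=cv2.cvtColor(d["image"],cv2.COLOR_RGB2GRAY)
cy=MAG[2];ux=np.array([-np.sin(cy),np.cos(cy),0]);nx=np.array([np.cos(cy),np.sin(cy),0])
for x in(58,-58):
    o=W(MAG,mm([[x,0,122]]))[0];a=proj(d,np.array([o+i*.004*nx+j*.0325*ux for i,j in((1,-1),(1,1),(-1,1),(-1,-1))]));print(x,a.round(1).tolist())
    x0,y0=int(a[:,0].min())-3,int(a[:,1].min())-8
    print(x0,y0)
    for y in range(y0,y0+26,2): print(y,' '.join('%3d'%v for v in g[y,x0:x0+34]))
E
```

```text
dp [-46.39   2.98   1.56] turn -0.099 yaw 1.46 pos [0.4645 0.23   0.2057] tilt [-0.0004  0.0002]
58 [[374.2, 168.3], [395.9, 156.7], [392.9, 155.4], [371.2, 166.8]]
368 147
147 162 163 164 165 161 161 148 127  99  80  64  55  49  46  45  45  40  43  43  40  43  44  41  45  42  46  53  57  69  92 121 146 161 171
149 164 162 162 158 157 149 136 111  96  82  76  71  65  58  51  46  45  41  45  39  42  45  49  54  64  87 116 141 151 164 174 175 177 180
151 154 146 136 122 113  97  91  86  85  83  83  82  81  76  70  62  57  51  49  50  56  74 100 127 148 163 173 175 178 177 177 177 179 178
153 110 100  92  83  84  79  83  81  81  73  75  74  69  65  63  60  65  61  67  86 116 143 158 171 175 180 180 179 180 178 179 179 179 177
155  89  84  85  86  82  83  81  76  68  60  50  40  42  45  41  45  48  57  68  78  97 121 148 164 176 180 177 175 175 178 180 182 183 182
157  82  85  83  83  75  74  67  61  51  42  40  38  38  38  39  42  47  52  61  73  94 126 157 187 207 203 194 180 175 174 179 180 182 181
159  82  77  69  63  57  50  46  48  44  43  42  38  39  42  49  56  82 111 141 172 194
[... 2089 characters left out ...]

144 162 158 163 160 164 166 164 164 166 166 173 176 171 157 137 129 122 115 108 102  95  94  95  93  93  94  92  96 114 138 158 164 161 161
146 160 161 158 161 162 171 177 183 190 194 194 194 181 155 124 102  98  94  95  91  93  94  96  94  95  93  95 100 110 139 157 162 162 164
148 161 159 162 160 162 158 166 181 186 170 144 121 109 101  97  93  93  95  94  94  93  93  93  96  91  93  93  98 117 137 156 161 160 161
150 157 153 151 149 137 126 117 113 109 102  94  95  94  92  95  93  92  92  94  92  95  95  92  94  94  94  95  97 116 139 155 158 162 160
152 143 138 131 127 123 117 110 102 103  95  93  95  94  98  91  95  92  89  95  89  93  90  94  91  91  94  90 102 115 138 155 155 156 157
```

Both inserted panels sit at the predicted top height, so they are home. Next is the panel in holder slot -58.

Request:
drive_tool:
  dp:
    - [-3.87,0.25,0]
    - [-3.87,0.25,0]
    - [-3.87,0.25,0]
    - [-3.87,0.25,0]
    - [-3.87,0.25,0]
  turn:
    - [0,0,0]
    - [0,0,0]
    - [0,0,0]
    - [0,0,0]
    - [0,0,0]
  fingers: [123,123,123,123,123]

```text
time: 36.15
eef_pos: [0.4548, 0.03, 0.2056]
tcp_rot: [2.349, 2.085, 0.003]
ft_force: [0.3, -0.5, 0.2]
grip_width: 0.0452
finger_force: 0.0
```

Request:
drive_tool:
  dp:
    - [-3.87,0.25,0]
    - [-3.87,0.25,0]
    - [-3.87,0.25,0]
    - [-3.87,0.25,0]
    - [-3.87,0.25,0]
  turn:
    - [0,0,0]
    - [0,0,0]
    - [0,0,0]
    - [0,0,0]
    - [0,0,0]
  fingers: [123,123,123,123,123]

```text
time: 36.57
eef_pos: [0.4442, -0.1637, 0.2058]
tcp_rot: [2.349, 2.084, 0.002]
ft_force: [0.1, -0.3, -0.1]
grip_width: 0.0455
finger_force: 0.0
```

Request:
drive_tool:
  dp:
    - [-3.87,0.25,0]
    - [-3.87,0.25,0]
    - [0,0,0]
    - [0,0,0]
    - [0,0,0]
  turn:
    - [0,0,0]
    - [0,0,0]
    - [0,0,-0.1]
    - [0,0,0]
    - [0,0,0]
  fingers: [123,123,123,123,123]

```text
time: 36.98
eef_pos: [0.4408, -0.2384, 0.2055]
tcp_rot: [-2.244, -2.198, -0.002]
ft_force: [0.7, 0.2, 0.2]
grip_width: 0.0452
finger_force: 0.0
```

```bash
python3 -c "
from h import *
P(HOLD,-58,0,.08)"
```

```text
dp [ 0.39  0.2  12.55] turn -0.01 yaw 1.55 pos [ 0.4408 -0.2384  0.2055] tilt [0.0011 0.0011]
```

Request:
drive_tool:
  dp:
    - [0.4,0.2,0]
    - [0,0,3.5]
    - [0,0,3.5]
    - [0,0,3.3]
    - [0,0,2.2]
  turn:
    - [0,0,0]
    - [0,0,0]
    - [0,0,0]
    - [0,0,0]
    - [0,0,0]
  fingers: [123,123,123,123,123]

```text
time: 37.4
eef_pos: [0.4427, -0.232, 0.0781]
tcp_rot: [-2.238, -2.202, -0.0]
ft_force: [-1.0, -0.2, -0.6]
grip_width: 0.045
finger_force: 0.0
```

Request:
drive_tool:
  dp:
    - [0,0,0]
    - [0,0,0]
    - [0,0,0]
    - [0,0,0]
    - [0,0,0]
  turn:
    - [0,0,0]
    - [0,0,0]
    - [0,0,0]
    - [0,0,0]
    - [0,0,0]
  fingers: [123,255,255,255,255]

```text
time: 37.82
eef_pos: [0.4445, -0.2343, 0.0822]
tcp_rot: [2.237, 2.201, 0.001]
ft_force: [0.2, -0.3, -0.6]
grip_width: 0.026
finger_force: 0.0
```

Request:
drive_tool:
  dp:
    - [0,0,0]
    - [0,0,0]
    - [0,0,0]
    - [0,0,0]
    - [0,0,0]
  turn:
    - [0,0,0]
    - [0,0,0]
    - [0,0,0]
    - [0,0,0]
    - [0,0,0]
  fingers: [255,255,255,255,255]

```text
time: 38.23
eef_pos: [0.4438, -0.2341, 0.081]
tcp_rot: [2.239, 2.203, 0.0]
ft_force: [-1.3, 0.3, 5.9]
grip_width: 0.0078
finger_force: 30.0
```

Request:
drive_tool:
  dp:
    - [0,0,-1.5]
    - [0,0,-2.5]
    - [0,0,-3]
    - [0,0,-3]
    - [0,0,-3]
  turn:
    - [0,0,0]
    - [0,0,0]
    - [0,0,0]
    - [0,0,0]
    - [0,0,0]
  fingers: [255,255,255,255,255]

```text
time: 38.65
eef_pos: [0.4431, -0.2336, 0.2116]
tcp_rot: [-2.238, -2.203, 0.0]
ft_force: [0.4, -0.9, -1.6]
grip_width: 0.0079
finger_force: 30.0
```

Request:
drive_tool:
  dp:
    - [0,0,0]
    - [3.82,0.63,0]
    - [3.82,0.63,0]
    - [3.82,0.63,0]
    - [3.82,0.63,0]
  turn:
    - [0,0,0]
    - [0,0,0]
    - [0,0,0]
    - [0,0,0]
    - [0,0,0]
  fingers: [255,255,255,255,255]

```text
time: 39.07
eef_pos: [0.4708, -0.0799, 0.2101]
tcp_rot: [-2.24, -2.203, 0.001]
ft_force: [1.2, -0.4, -0.5]
grip_width: 0.008
finger_force: 30.0
```

Request:
drive_tool:
  dp:
    - [3.82,0.63,0]
    - [3.82,0.63,0]
    - [3.82,0.63,0]
    - [3.82,0.63,0]
    - [3.82,0.63,0]
  turn:
    - [0,0,0]
    - [0,0,0]
    - [0,0,0]
    - [0,0,0]
    - [0,0,0]
  fingers: [255,255,255,255,255]

```text
time: 39.48
eef_pos: [0.5055, 0.1106, 0.2101]
tcp_rot: [2.24, 2.203, -0.0]
ft_force: [0.9, -0.1, -0.9]
grip_width: 0.0079
finger_force: 30.0
```

Request:
drive_tool:
  dp:
    - [3.82,0.63,0]
    - [3.82,0.63,0]
    - [3.82,0.63,0]
    - [0,0,0]
    - [0,0,0]
  turn:
    - [0,0,0]
    - [0,0,0]
    - [0,0,0.1]
    - [0,0,0]
    - [0,0,0]
  fingers: [255,255,255,255,255]

```text
time: 39.9
eef_pos: [0.5251, 0.2267, 0.2096]
tcp_rot: [-2.339, -2.093, 0.001]
ft_force: [0.1, -0.4, -1.4]
grip_width: 0.0078
finger_force: 30.0
```

```bash
python3 -c "
from h import *
P(MAG,0,0,.08)"
```

```text
dp [-0.34 -0.11 12.96] turn -0.001 yaw 1.46 pos [0.5251 0.2267 0.2096] tilt [-0.0019  0.0014]
```

Request:
drive_tool:
  dp:
    - [-0.3,-0.1,0]
    - [0,0,2]
    - [0,0,2]
    - [0,0,2]
    - [0,0,1]
  turn:
    - [0,0,0]
    - [0,0,0]
    - [0,0,0]
    - [0,0,0]
    - [0,0,0]
  fingers: [255,255,255,255,255]

```text
time: 40.32
eef_pos: [0.5246, 0.2173, 0.1381]
tcp_rot: [2.349, 2.086, -0.005]
ft_force: [-0.5, -1.2, -0.4]
grip_width: 0.0075
finger_force: 30.0
```

Request:
drive_tool:
  dp:
    - [0,0,0]
    - [0,0,0]
    - [0,0,0]
    - [0,0,0]
  turn:
    - [0,0,0]
    - [0,0,0]
    - [0,0,0]
    - [0,0,0]
  fingers: [255,255,255,255]

```text
time: 40.65
eef_pos: [0.5258, 0.2204, 0.1418]
tcp_rot: [2.346, 2.088, 0.003]
ft_force: [-0.1, 0.6, -0.7]
grip_width: 0.0078
finger_force: 30.0
```

```bash
python3 -c "
from h import *
P(MAG,0,0,.08)
P(MAG,0,0,.08)"
```

```text
dp [ 0.29 -0.28  6.18] turn -0.006 yaw 1.454 pos [0.5258 0.2204 0.1418] tilt [0.0019 0.0004]
dp [ 0.29 -0.28  6.18] turn -0.006 yaw 1.454 pos [0.5258 0.2204 0.1418] tilt [0.0019 0.0004]
```

Request:
drive_tool:
  dp:
    - [0.3,-0.27,0]
    - [0,0,0.5]
    - [0,0,0.5]
    - [0,0,0]
    - [0,0,0]
  turn:
    - [0,0,0]
    - [0,0,0]
    - [0,0,0]
    - [0,0,0]
    - [0,0,0]
  fingers: [255,255,255,255,255]

```text
time: 41.07
eef_pos: [0.5225, 0.2235, 0.1301]
tcp_rot: [-2.346, -2.089, 0.001]
ft_force: [-0.2, 0.1, -1.4]
grip_width: 0.0079
finger_force: 30.0
```

```bash
python3 -c "
from h import *
P(MAG,0,0,.08)"
```

```text
dp [0.02 0.09 5.01] turn -0.006 yaw 1.455 pos [0.5225 0.2235 0.1301] tilt [-0.0008 -0.0004]
```

Position is good. I lower slowly.

Request:
drive_tool:
  dp:
    - [0,0.05,0.4]
    - [0,0,0.4]
    - [0,0,0.5]
    - [0,0,0.5]
    - [0,0,0]
  turn:
    - [0,0,0]
    - [0,0,0]
    - [0,0,0]
    - [0,0,0]
    - [0,0,0]
  fingers: [255,255,255,255,255]

```text
time: 41.48
eef_pos: [0.5227, 0.2232, 0.1112]
tcp_rot: [-2.346, -2.089, 0.003]
ft_force: [0.1, -0.3, -1.8]
grip_width: 0.0079
finger_force: 30.0
```

Request:
drive_tool:
  dp:
    - [0,0,0.7]
    - [0,0,0.7]
    - [0,0,0.7]
    - [0,0,0.5]
    - [0,0,0.2]
  turn:
    - [0,0,0]
    - [0,0,0]
    - [0,0,0]
    - [0,0,0]
    - [0,0,0]
  fingers: [255,255,255,255,255]

```text
time: 41.9
eef_pos: [0.5227, 0.2233, 0.0833]
tcp_rot: [-2.346, -2.089, 0.002]
ft_force: [0.4, 0.3, -0.9]
grip_width: 0.0075
finger_force: 30.0
```

Request:
drive_tool:
  dp:
    - [0,0,0.1]
    - [0,0,0.1]
    - [0,0,0.1]
    - [0,0,0]
  turn:
    - [0,0,0]
    - [0,0,0]
    - [0,0,0]
    - [0,0,0]
  fingers: [255,255,255,255]

```text
time: 42.23
eef_pos: [0.5233, 0.2236, 0.0816]
tcp_rot: [2.346, 2.089, 0.0]
ft_force: [0.3, 0.1, -1.4]
grip_width: 0.0079
finger_force: 30.0
```

Request:
drive_tool:
  dp:
    - [0,0,0]
    - [0,0,0]
    - [0,0,0]
    - [0,0,0]
    - [0,0,-1]
  turn:
    - [0,0,0]
    - [0,0,0]
    - [0,0,0]
    - [0,0,0]
    - [0,0,0]
  fingers: [123,123,123,123,123]

```text
time: 42.65
eef_pos: [0.5224, 0.223, 0.0904]
tcp_rot: [-2.346, -2.088, 0.004]
ft_force: [-0.3, -1.1, 0.0]
grip_width: 0.0336
finger_force: 0.0
```

Request:
drive_tool:
  dp:
    - [0,0,-3.5]
    - [0,0,-3.5]
    - [0,0,-3.5]
    - [-3.91,-0.72,0]
    - [-3.91,-0.72,0]
  turn:
    - [0,0,0]
    - [0,0,0]
    - [0,0,0]
    - [0,0,0]
    - [0,0,0]
  fingers: [123,123,123,123,123]

```text
time: 43.07
eef_pos: [0.5003, 0.1501, 0.1994]
tcp_rot: [2.34, 2.095, 0.007]
ft_force: [-0.1, -2.3, -1.5]
grip_width: 0.0449
finger_force: 0.0
```

Request:
drive_tool:
  dp:
    - [-3.91,-0.72,0]
    - [-3.91,-0.72,0]
    - [-3.91,-0.72,0]
    - [-3.91,-0.72,0]
    - [-3.91,-0.72,0]
  turn:
    - [0,0,0]
    - [0,0,0]
    - [0,0,0]
    - [0,0,0]
    - [0,0,0]
  fingers: [123,123,123,123,123]

```text
time: 43.48
eef_pos: [0.4407, -0.0439, 0.1976]
tcp_rot: [2.345, 2.088, 0.001]
ft_force: [1.2, 0.3, -0.6]
grip_width: 0.045
finger_force: 0.0
```

Request:
drive_tool:
  dp:
    - [-3.91,-0.72,0]
    - [-3.91,-0.72,0]
    - [-3.91,-0.72,0]
    - [-3.91,-0.72,0]
    - [-3.91,-0.72,0]
  turn:
    - [0,0,0]
    - [0,0,0]
    - [0,0,0]
    - [0,0,0]
    - [0,0,0]
  fingers: [123,123,123,123,123]

```text
time: 43.9
eef_pos: [0.3824, -0.234, 0.1977]
tcp_rot: [2.345, 2.088, -0.0]
ft_force: [1.3, -0.7, 0.3]
grip_width: 0.0451
finger_force: 0.0
```

Request:
drive_tool:
  dp:
    - [0,0,0]
    - [0,0,0]
    - [0,0,0]
  turn:
    - [0,0,-0.1]
    - [0,0,0]
    - [0,0,0]
  fingers: [123,123,123]

```text
time: 44.15
eef_pos: [0.3835, -0.2319, 0.1971]
tcp_rot: [2.241, 2.201, 0.001]
ft_force: [-0.0, 0.9, -0.4]
grip_width: 0.0451
finger_force: 0.0
```

```bash
python3 -c "
from h import *
P(HOLD,-116,0,.08)"
```

```text
dp [-0.18  0.14 11.71] turn -0.007 yaw 1.553 pos [ 0.3835 -0.2319  0.1971] tilt [ 0.0007 -0.    ]
```

Request:
drive_tool:
  dp:
    - [-0.18,0.14,0]
    - [0,0,3.5]
    - [0,0,3.5]
    - [0,0,3.2]
    - [0,0,1.5]
  turn:
    - [0,0,0]
    - [0,0,0]
    - [0,0,0]
    - [0,0,0]
    - [0,0,0]
  fingers: [123,123,123,123,123]

```text
time: 44.57
eef_pos: [0.3835, -0.2322, 0.0764]
tcp_rot: [-2.236, -2.202, 0.001]
ft_force: [-0.3, 0.7, 0.4]
grip_width: 0.0452
finger_force: 0.0
```

Request:
drive_tool:
  dp:
    - [0,0,0]
    - [0,0,0]
    - [0,0,0]
    - [0,0,0]
    - [0,0,0]
  turn:
    - [0,0,0]
    - [0,0,0]
    - [0,0,0]
    - [0,0,0]
    - [0,0,0]
  fingers: [123,255,255,255,255]

```text
time: 44.98
eef_pos: [0.3854, -0.2347, 0.0809]
tcp_rot: [2.238, 2.202, 0.0]
ft_force: [-0.6, 0.0, 1.0]
grip_width: 0.0261
finger_force: 0.0
```

Request:
drive_tool:
  dp:
    - [0,0,0]
    - [0,0,0]
    - [0,0,0]
    - [0,0,0]
    - [0,0,0]
  turn:
    - [0,0,0]
    - [0,0,0]
    - [0,0,0]
    - [0,0,0]
    - [0,0,0]
  fingers: [255,255,255,255,255]

```text
time: 45.4
eef_pos: [0.385, -0.2345, 0.0799]
tcp_rot: [2.238, 2.203, 0.001]
ft_force: [1.6, -0.2, 1.7]
grip_width: 0.0076
finger_force: 30.0
```

Request:
drive_tool:
  dp:
    - [0,0,-1.5]
    - [0,0,-2.5]
    - [0,0,-3]
    - [0,0,-3]
    - [0,0,-3]
  turn:
    - [0,0,0]
    - [0,0,0]
    - [0,0,0]
    - [0,0,0]
    - [0,0,0]
  fingers: [255,255,255,255,255]

```text
time: 45.82
eef_pos: [0.3839, -0.2339, 0.2107]
tcp_rot: [-2.238, -2.203, 0.001]
ft_force: [2.0, -0.7, 0.2]
grip_width: 0.0079
finger_force: 30.0
```

Request:
drive_tool:
  dp:
    - [0,0,0]
    - [3.92,0.75,0]
    - [3.92,0.75,0]
    - [3.92,0.75,0]
    - [3.92,0.75,0]
  turn:
    - [0,0,0]
    - [0,0,0]
    - [0,0,0]
    - [0,0,0]
    - [0,0,0]
  fingers: [255,255,255,255,255]

```text
time: 46.23
eef_pos: [0.4165, -0.0763, 0.2091]
tcp_rot: [-2.24, -2.203, 0.001]
ft_force: [1.5, 0.1, -0.1]
grip_width: 0.0077
finger_force: 30.0
```

Request:
drive_tool:
  dp:
    - [3.92,0.75,0]
    - [3.92,0.75,0]
    - [3.92,-0.45,0]
    - [3.92,-0.45,0]
    - [3.92,-0.45,0]
  turn:
    - [0,0,0]
    - [0,0,0]
    - [0,0,0]
    - [0,0,0]
    - [0,0,0]
  fingers: [255,255,255,255,255]

```text
time: 46.65
eef_pos: [0.4207, 0.1196, 0.2091]
tcp_rot: [2.239, 2.203, -0.001]
ft_force: [1.5, -0.4, -1.6]
grip_width: 0.008
finger_force: 30.0
```

Request:
drive_tool:
  dp:
    - [3.92,-0.45,0]
    - [3.92,-0.45,0]
    - [3.92,-0.45,0]
    - [0,0,0]
    - [0,0,0]
  turn:
    - [0,0,0]
    - [0,0,0]
    - [0,0,0.1]
    - [0,0,0]
    - [0,0,0]
  fingers: [255,255,255,255,255]

```text
time: 47.07
eef_pos: [0.41, 0.2284, 0.209]
tcp_rot: [-2.317, -2.119, 0.002]
ft_force: [0.8, -1.1, -0.6]
grip_width: 0.008
finger_force: 30.0
```

```bash
python3 -c "
from h import *
P(MAG,-116,0,.08)"
```

```text
dp [ 0.78 -0.24 12.9 ] turn 0.021 yaw 1.482 pos [0.41   0.2284 0.209 ] tilt [-0.0019  0.0003]
```

Request:
drive_tool:
  dp:
    - [0.78,-0.25,0]
    - [0,0,2]
    - [0,0,2]
    - [0,0,2]
    - [0,0,1]
  turn:
    - [0,0,0.02]
    - [0,0,0]
    - [0,0,0]
    - [0,0,0]
    - [0,0,0]
  fingers: [255,255,255,255,255]

```text
time: 47.48
eef_pos: [0.4087, 0.2325, 0.137]
tcp_rot: [2.344, 2.091, -0.006]
ft_force: [0.1, -0.6, -0.9]
grip_width: 0.0078
finger_force: 30.0
```

Request:
drive_tool:
  dp:
    - [0,0,0]
    - [0,0,0]
    - [0,0,0]
    - [0,0,0]
  turn:
    - [0,0,0]
    - [0,0,0]
    - [0,0,0]
    - [0,0,0]
  fingers: [255,255,255,255]

```text
time: 47.82
eef_pos: [0.41, 0.2348, 0.1405]
tcp_rot: [2.343, 2.091, 0.001]
ft_force: [-0.6, 0.1, -0.7]
grip_width: 0.0081
finger_force: 30.0
```

```bash
python3 -c "
from h import *
P(MAG,-116,0,.08)"
```

```text
dp [ 0.13 -0.21  6.05] turn -0.003 yaw 1.457 pos [0.41   0.2348 0.1405] tilt [ 0.0013 -0.0002]
```

Request:
drive_tool:
  dp:
    - [0.13,-0.2,0]
    - [0,0,0.7]
    - [0,0,0.4]
    - [0,0,0]
    - [0,0,0]
  turn:
    - [0,0,0]
    - [0,0,0]
    - [0,0,0]
    - [0,0,0]
    - [0,0,0]
  fingers: [255,255,255,255,255]

```text
time: 48.23
eef_pos: [0.4072, 0.2361, 0.1281]
tcp_rot: [-2.343, -2.093, 0.002]
ft_force: [-0.6, 0.2, -1.1]
grip_width: 0.008
finger_force: 30.0
```

Request:
drive_tool:
  dp:
    - [0,0,0.4]
    - [0,0,0.4]
    - [0,0,0.5]
    - [0,0,0.5]
    - [0,0,0]
  turn:
    - [0,0,0]
    - [0,0,0]
    - [0,0,0]
    - [0,0,0]
    - [0,0,0]
  fingers: [255,255,255,255,255]

```text
time: 48.65
eef_pos: [0.4069, 0.2358, 0.1093]
tcp_rot: [-2.343, -2.092, 0.003]
ft_force: [-0.4, -0.1, -0.8]
grip_width: 0.0077
finger_force: 30.0
```

```bash
python3 -c "
from h import *
P(MAG,-116,0,.08)"
```

```text
dp [0.07 0.12 2.93] turn -0.003 yaw 1.458 pos [0.4069 0.2358 0.1093] tilt [-0.0018 -0.001 ]
```

Request:
drive_tool:
  dp:
    - [0,0,0.7]
    - [0,0,0.7]
    - [0,0,0.7]
    - [0,0,0.4]
    - [0,0,0.2]
  turn:
    - [0,0,0]
    - [0,0,0]
    - [0,0,0]
    - [0,0,0]
    - [0,0,0]
  fingers: [255,255,255,255,255]

```text
time: 49.07
eef_pos: [0.407, 0.236, 0.0826]
tcp_rot: [-2.343, -2.092, 0.002]
ft_force: [-0.0, -0.0, -0.4]
grip_width: 0.0078
finger_force: 30.0
```

Request:
drive_tool:
  dp:
    - [0,0,0.1]
    - [0,0,0.1]
    - [0,0,0]
    - [0,0,0]
  turn:
    - [0,0,0]
    - [0,0,0]
    - [0,0,0]
    - [0,0,0]
  fingers: [255,255,255,255]

```text
time: 49.4
eef_pos: [0.4076, 0.2363, 0.0816]
tcp_rot: [2.343, 2.092, -0.0]
ft_force: [0.1, -0.1, -0.8]
grip_width: 0.008
finger_force: 30.0
```

Request:
drive_tool:
  dp:
    - [0,0,0]
    - [0,0,0]
    - [0,0,0]
    - [0,0,0]
    - [0,0,-1]
  turn:
    - [0,0,0]
    - [0,0,0]
    - [0,0,0]
    - [0,0,0]
    - [0,0,0]
  fingers: [123,123,123,123,123]

```text
time: 49.82
eef_pos: [0.4066, 0.2356, 0.0906]
tcp_rot: [-2.343, -2.092, 0.004]
ft_force: [-0.2, -0.3, 0.4]
grip_width: 0.0332
finger_force: 0.0
```

Request:
drive_tool:
  dp:
    - [0,0,-3.5]
    - [0,0,-3.5]
    - [0,0,-3.5]
    - [0,0,0]
    - [0,0,0]
  turn:
    - [0,0,0]
    - [0,0,0]
    - [0,0,0]
    - [0,0,0]
    - [0,0,0]
  fingers: [123,123,123,255,255]

```text
time: 50.23
eef_pos: [0.4085, 0.2368, 0.1987]
tcp_rot: [2.342, 2.09, 0.004]
ft_force: [0.9, 0.2, 0.0]
grip_width: 0.0381
finger_force: 0.0
```

```bash
python3 - <<'E'
from h import *
c=r.read_camera("top")
print("pad from image",unproj(c,(150.5,271),.064))
d=wrist();np.savez("w14.npz",**d)
cy=MAG[2];im=d["image"][:,:,::-1].copy()
for x in(-116,-58,0,58):
    cv2.polylines(im,[proj(d,W(MAG,mm([[x-4,-32.5,122],[x+4,-32.5,122],[x+4,32.5,122],[x-4,32.5,122]]))).astype(np.int32)],True,(0,0,255),1)
PB=[.4904,.3821,-.0182]
cv2.polylines(im,[proj(d,W(PB,mm([[-55.5,-28,66],[-0.5,-28,60],[-.5,28,60],[-55.5,28,68]]))).astype(np.int32)],True,(0,255,0),1)
e=r.read_camera("scene")["image"][:,:,::-1]
cv2.imwrite("pics/t14.png",np.hstack([cv2.resize(im[:280],(480,210)),np.zeros((210,20,3),np.uint8)]) if 0 else np.vstack([cv2.resize(im[:280],(640,280)),cv2.resize(e[90:230,210:450],(540,315))[:, :].copy() if 0 else cv2.resize(e[95:225,210:470],(640,320),interpolation=cv2.INTER_CUBIC)]))
to(.462,.383,.09,1.46)
E
```

```text
pad from image [0.46830898 0.38243964 0.064     ]
dp [15.26  3.82 10.56] turn -0.002 yaw 1.458 pos [0.407  0.2358 0.1958] tilt [-0.0014 -0.0012]
```

View pics/t14.png

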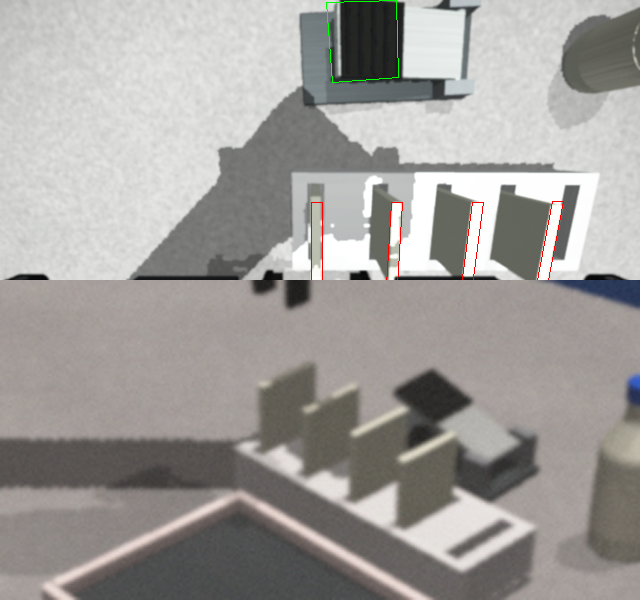

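All four panels are home, and the pedal pad outline matches at about (.464,.383). Now I move above the pad with the fingers shut.

Request:
drive_tool:
  dp:
    - [3.82,1,0]
    - [3.82,1,0]
    - [3.82,1,0]
    - [3.82,1,0]
    - [0,0,0]
  turn:
    - [0,0,0]
    - [0,0,0]
    - [0,0,0]
    - [0,0,0]
    - [0,0,0]
  fingers: [255,255,255,255,255]

```text
time: 50.8
eef_pos: [0.4616, 0.3909, 0.1931]
tcp_rot: [-2.33, -2.098, 0.006]
ft_force: [-0.8, -1.0, 0.1]
grip_width: 0.0015
finger_force: 0.0
```

Request:
drive_tool:
  dp:
    - [0,0,3]
    - [0,0,3]
    - [0,0,3]
    - [0,0,1.5]
    - [0,0,0]
  turn:
    - [0,0,0]
    - [0,0,0]
    - [0,0,0]
    - [0,0,0]
    - [0,0,0]
  fingers: [255,255,255,255,255]

```text
time: 51.22
eef_pos: [0.4625, 0.3817, 0.0872]
tcp_rot: [-2.342, -2.093, 0.012]
ft_force: [0.5, -0.6, 0.2]
grip_width: 0.0002
finger_force: 0.0
```

Request:
drive_tool:
  dp:
    - [0,0,0]
    - [0,0,0]
  turn:
    - [0,0,0]
    - [0,0,0]
  fingers: [255,255]

```text
time: 51.38
eef_pos: [0.4648, 0.3843, 0.0929]
tcp_rot: [-2.343, -2.092, -0.002]
ft_force: [0.3, 0.9, 0.4]
grip_width: 0.0002
finger_force: 0.0
```

```bash
python3 -c "
from h import *
to(.464,.383,.038,1.46)"
```

```text
dp [-0.14 -0.07  5.49] turn -0.002 yaw 1.458 pos [0.4648 0.3843 0.0929] tilt [0.0007 0.0008]
```

Request:
drive_tool:
  dp:
    - [0,0,1]
    - [0,0,1]
    - [0,0,1]
    - [0,0,0.8]
    - [0,0,0]
  turn:
    - [0,0,0]
    - [0,0,0]
    - [0,0,0]
    - [0,0,0]
    - [0,0,0]
  fingers: [255,255,255,255,255]

```text
time: 51.8
eef_pos: [0.464, 0.3835, 0.0519]
tcp_rot: [-2.343, -2.093, 0.002]
ft_force: [-0.1, 0.5, 4.8]
grip_width: 0.0007
finger_force: 2.5
```

Request:
drive_tool:
  dp:
    - [0,0,0.7]
    - [0,0,0.6]
    - [0,0,0.3]
    - [0,0,0]
    - [0,0,0]
  turn:
    - [0,0,0]
    - [0,0,0]
    - [0,0,0]
    - [0,0,0]
    - [0,0,0]
  fingers: [255,255,255,255,255]

```text
time: 52.22
eef_pos: [0.4636, 0.3842, 0.0384]
tcp_rot: [-2.342, -2.093, 0.001]
ft_force: [-5.3, -2.0, 12.5]
grip_width: 0.0005
finger_force: 6.2
```

Request:
drive_tool:
  dp:
    - [0,0,0.15]
    - [0,0,0.1]
    - [0,0,0]
    - [0,0,0]
    - [0,0,0]
  turn:
    - [0,0,0]
    - [0,0,0]
    - [0,0,0]
    - [0,0,0]
    - [0,0,0]
  fingers: [255,255,255,255,255]

```text
time: 52.63
eef_pos: [0.4636, 0.3844, 0.0377]
tcp_rot: [2.342, 2.093, -0.001]
ft_force: [-11.6, -8.5, 32.1]
grip_width: 0.0005
finger_force: 15.9
```

Request:
drive_tool:
  dp:
    - [0,0,0]
    - [0,0,0]
    - [0,0,0]
  turn:
    - [0,0,0]
    - [0,0,0]
    - [0,0,0]
  fingers: [255,255,255]

```text
time: 52.88
eef_pos: [0.4636, 0.3844, 0.0377]
tcp_rot: [2.342, 2.093, -0.001]
ft_force: [-12.8, -8.5, 31.0]
grip_width: 0.0004
finger_force: 15.9
```

Request:
drive_tool:
  dp:
    - [0,0,-1]
    - [0,0,-1]
    - [0,0,-1.5]
    - [0,0,-2]
    - [0,0,-3]
  turn:
    - [0,0,0]
    - [0,0,0]
    - [0,0,0]
    - [0,0,0]
    - [0,0,0]
  fingers: [255,255,255,255,255]

```text
time: 53.3
eef_pos: [0.4635, 0.3822, 0.1191]
tcp_rot: [-2.343, -2.092, 0.007]
ft_force: [1.1, 0.8, -0.5]
grip_width: 0.0004
finger_force: 0.0
```

Request:
drive_tool:
  dp:
    - [0,0,-3.5]
    - [0,0,-3.5]
    - [0,0,-3.5]
    - [0,0,0]
    - [0,0,0]
  turn:
    - [0,0,0]
    - [0,0,0]
    - [0,0,0]
    - [0,0,0]
    - [0,0,0]
  fingers: [255,255,255,255,255]

```text
time: 53.72
eef_pos: [0.4647, 0.3842, 0.227]
tcp_rot: [2.343, 2.092, 0.004]
ft_force: [0.1, -0.2, -0.9]
grip_width: 0.0007
finger_force: 0.0
```

```bash
python3 - <<'E'
from h import *
c=r.read_camera("top");im=c["image"].astype(int)
from scipy import ndimage as nd
# scraper: orange handle; compare with model and start picture
st=cv2.imread("pics/top0.png")[:,:,::-1].astype(int)
for n,i in(("start",st),("now",im)):
    m=(i[:,:,0]-i[:,:,2]>60);m[:, :470]=0;m[290:]=0
    print(n,m.sum(),nd.center_of_mass(m))
    k=i[200:300,475:530].sum(2)<100; print(" mat dark",k.sum(),nd.center_of_mass(k))
MAT=np.array([.543,-.381,.06])
for dx in(0,):print("handle top centre if centred",proj(c,W(MAT,mm([[0,0,102]]))),proj(c,W(MAT,mm([[0,0,60]]))), "start",proj(c,W([.5412,-.3776,.06],mm([[0,0,102]]))))
# bed bright pixels (chips) 
q=proj(c,W(BED,mm([[-112,90,45],[-112,-90,45],[122,-90,45],[122,90,45]]))).astype(np.int32)
mk=np.zeros((480,640),np.uint8);cv2.fillPoly(mk,[q],1);print("bright on bed",((im.sum(2)>330)&(mk>0)).sum(), "start",((st.sum(2)>330)&(mk>0)).sum())
q=proj(c,W(BED,mm([[128,97,10],[128,-97,10],[232,-97,10],[232,97,10]]))).astype(np.int32);
E
```

```text
start 311 (np.float64(243.61414790996784), np.float64(513.4019292604502))
 mat dark 1703 (np.float64(50.15325895478567), np.float64(21.297709923664122))
now 314 (np.float64(242.29299363057325), np.float64(516.0764331210191))
 mat dark 1673 (np.float64(50.27854154213987), np.float64(21.085475194261804))
handle top centre if centred [[516.30287378 243.45514313]] [[508.81097006 246.02751251]] start [[514.67376463 244.27758558]]
bright on bed 52 start 851
```

```bash
python3 - <<'E'
from h import *
from scipy import ndimage as nd
c=r.read_camera("top");im=c["image"].astype(int)
q=proj(c,W(BED,mm([[-112,90,45],[-112,-90,45],[122,-90,45],[122,90,45]]))).astype(np.int32)
mk=np.zeros((480,640),np.uint8);cv2.fillPoly(mk,[q],1);b=(im.sum(2)>330)&(mk>0)
l,n=nd.label(b)
for k in range(1,n+1):
    ys,xs=np.where(l==k);w=unproj(c,(xs.mean(),ys.mean()),.045);d=w[:2]-BED[:2];cs,sn=np.cos(BED[2]),np.sin(BED[2]);print(len(xs),(1000*np.array([cs*d[0]+sn*d[1],-sn*d[0]+cs*d[1]])).round(),(xs.min(),xs.max(),ys.min(),ys.max()))
E
```

```text
3 [123.  38.] (np.int64(312), np.int64(314), np.int64(182), np.int64(182))
2 [123.  25.] (np.int64(318), np.int64(319), np.int64(183), np.int64(183))
3 [124.   4.] (np.int64(327), np.int64(329), np.int64(184), np.int64(184))
5 [123. -10.] (np.int64(332), np.int64(336), np.int64(185), np.int64(185))
6 [123. -24.] (np.int64(338), np.int64(343), np.int64(186), np.int64(186))
30 [123. -60.] (np.int64(344), np.int64(369), np.int64(187), np.int64(190))
```

The only bright pixels are along the tray edge itself, so the bed is clear. I hand in.

```bash
python3 -c "
from station import r
print(r.close_job())"
```

```text
the job is handed in; nothing more can be done
None
```

The job is handed in at about 54 s. All four offcuts are in the tray (one L-shaped piece stands leaning inside it), all four panels are in the magazine (the second jammed on a slot edge and had to be re-inserted), the pedal was pressed to its stop and released, the scraper is about 2 mm off the middle of its mat, and I moved nothing near the bottle or beaker.

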